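Swap the photo-eye on the bench conveyor

ROBOT

A 6-joint arm with a two-finger parallel gripper is mounted at the origin on the work surface. World frame = base frame: x ahead of the robot, y to its left, z up, the work surface at z = 0. Lengths are in m, angles in rad, forces in N, time in s.
With the tool pointing down it reaches from about 0.375 to 0.975 m from the base axis. Payload 3.8 kg.
Tool frame: the origin (TCP) lies on the mounting face of the last link; the fingertips stand 173 mm ahead of it and the grasp point (between the pads) lies 155 mm ahead of it; z points along the fingers, y is the direction in which the jaws open and shut (so a half turn about z gives the same grasp; the last joint's range is limited). The gripper opens to 85 mm and grips with 20 to 120 N. Pads are 22 mm wide; open, the fingers measure 114 mm over their backs; the gripper's body (76 mm by 85 mm) begins 54 mm behind the grasp point. The pads swing forward as they close: fully open they stand 13 mm farther back than shut.
Start: joints at [-1.137, 0.264, 1.604, -0, 1.274, -0.037], TCP at [0.306, -0.602, 0.405] pointing down, gripper open.
Joint ranges: [-2.63, 2.63], [-0.94, 2.18], [0.31, 2.57], [-1.31, 4.45], [0, 2.66], [-2.55, 2.55]. Speed limits (rad/s): [2.57, 2.57, 3.14, 3.14, 3.14, 3.14].

INTERFACE

Orientations are given as a rotation vector (axis times angle).
In Python, from workcell import bot, imaging, order gives the robot as it stands. The module is installed in compiled form; this text tells all that it offers.
- The arm moves only by the shell command python3 -m creep 'ROWS' [OPENING] [FORCE]. ROWS is JSON, a list of rows, each an object with "slide": the shift along the tool's x, y, z each as a share of 25 mm, from -1 to 1, a list of three; "angular": the turn, a rotation vector about the tool's x, y, z each as a share of 4 degrees, from -1 to 1, a list of three. A call has 1 to 5 rows; each row shifts and turns the commanded pose from where the row before left it, along the tool's axes as they then stand; what a row does not reach is not made up. A row lasts 1/12 s, in which the tool goes at most 41.7 mm and 7.16 degrees, less where a joint would pass 70% of its speed; a pose out of reach is approached as far as the arm can. A call with a number of a shift or a turn outside -1 to 1 is refused whole. A call with a gripper value outside its range is refused whole. OPENING is the closure, from -1 (fully open) to 1 (shut), set as the call begins (- or left out, the last holds). The fingers move at their own pace and stop on an object; FORCE is the grip in N (left out, the last holds). Time passes only in rows, so rows that do not move let the fingers close. It gives the time, the measured TCP pose, the force and the opening at its end, in the units of the state.
- bot.read_state(): the state, without advancing time (a new reading comes with each control period).
- imaging.read_camera(name): name is "scene" or "top" or "wrist"; returns (picture, depth): 384x512x3 uint8, red, green, blue; 384x512 float32, m along the optical axis (not along the pixel's ray), 0 where there is no reading.
- imaging.camera_model(name): a dict with "fovy" (degrees; the focal length in pixels is half the picture's height over the tangent of half this angle, whatever the lens; pixels are square), "cx", "cy" (the principal point, pixels), "camera_from_world" (4x4, takes a point from world to camera coordinates); the wrist camera has in their place "tool_from_camera" (4x4, takes a point from camera to tool coordinates, whose origin is the TCP and whose axes are the flange's). Camera axes: x right, y down, z forward; pixel columns grow to the right and rows downward; lengths in m; the calibration is good to about 2 mm. A picture is of the moment at which its call begins: read the wrist's pose just before it. camera_model takes no time and is no camera call.
- order.finish_job(): hands the job in, once; it reports no verdict.
The state is a dict: "time": time; "q": joint angles; "joint_vel": joint speeds; "joint_torque": joint torques, N m; "tool_pos": TCP position; "tcp_rot": TCP orientation; "wrist_force": force on the tool from outside, world axes, zero at the start; "torque": the same for the moment, N m; "width": opening from 0.0 (shut) to 1.0 (fully open).
Only numpy, scipy, OpenCV 4.12 (cv2) and the standard library are available. Lean on these libraries where they do the work, as an engineer would, in place of code of your own. Each camera call takes 0.05 s, during which the arm holds its last target.

TASK

The photo-eye at the bench conveyor has failed: lift it up out of the two clamps of its bracket and stand it, post down, in the empty hole of the wooden stand, and let go of it. Then take the replacement photo-eye out of the stand, thread its post down through the upper clamp and on through the lower one, and finish while holding it there, post through both clamps and clear of the bench, lens facing squarely across the belt to the reflector and level with the reflector's centre; the clamp screws are loose, so do not let go. Leave the carton, the spare rod and the screwdriver alone.

Things in the scene. Friction and masses are not known exactly. Their poses are not given: they have to be found in the camera images.
- old_eye_housing (a point): Failed photo-eye, in the bracket's two clamps, its post standing on the bench: grey housing 20 x 44 x 40 mm (own x, y, z) on top of an upright round steel post 12 mm thick, 140 mm long (18 mm collar on its top 8 mm); 0.14 to 0.25 kg. Point: the housing's centre, on the post's axis, 160 mm above its foot. Own z up the post; the lens looks to own -y; a 10 mm connector stub on the +y face. Grip across x (20 mm).
- old_eye_foot (a point): Centre of the lower end of the failed photo-eye's post (foot rounded over its last 6 mm, to a 7 mm flat). Axes as the housing's.
- new_eye_housing (a point): Replacement photo-eye, same shape, in one end hole of the wooden stand: grey housing 20 x 44 x 40 mm (own x, y, z) on top of an upright round steel post 12 mm thick, 140 mm long (18 mm collar on its top 8 mm); 0.14 to 0.25 kg. Point: the housing's centre, on the post's axis, 160 mm above its foot. Own z up the post; the lens looks to own -y; stub on the +y face. Grip across x.
- new_eye_foot (a point): Centre of the lower end of the replacement's post (rounded likewise). Axes as the housing's.
- new_eye_lens (a point): Centre of the replacement's lens face, 22 mm in -y from the housing's centre, at the same height as that centre.
- old_eye: The failed photo-eye as a whole; origin at the foot of its post, axes as its housing's.
- new_eye: The replacement photo-eye as a whole; origin at the foot of its post, axes as its housing's.
- clamp_upper (a point): Centre of the mouth (top face, 125 mm above the bench) of the upper clamp of the bracket at the conveyor's left side: a fixed aluminium split block 36 x 36 x 16 mm high, upright round bore 16 mm wide right through, loose thumb screw at +x. z up, x along the belt, -y across it to the reflector. The bracket's plate, 23 mm off in -y, ends 10 mm higher.
- clamp_lower (a point): Centre of the underside of the lower clamp, the same block straight below the upper one, 45 mm above the bench; its top face is 61 mm above the bench, so 48 mm of free air lie between the clamps. Axes as clamp_upper's.
- reflector_centre (a point): Centre of the round white reflector (50 mm wide, on a 60 mm square black plate) on the upright across the belt, straight opposite the clamps (195 mm in their -y), facing them; its height is anywhere from 175 to 197 mm above the bench. z is up.
- stand_hole0 (a point): Centre of the mouth of the first of three holes in the fixed wooden post stand (270 x 64 mm, 60 mm high; holes in a row along its x, 95 mm apart, 16 mm wide and 50 mm deep). Holes 0 and 2, the end ones, hold the replacement photo-eye and the spare rod, either way round.
- stand_hole1 (a point): Centre of the mouth of the middle hole of the stand, empty at the start.
- stand_hole2 (a point): Centre of the mouth of the last hole of the stand, at its +x end.
- spare_rod_middle (a point): Middle of the spare rod, a plain steel rod 12 mm thick and 100 mm long, upright in the other end hole of the stand; it stays there.
- carton: Small cardboard carton 100 x 80 x 55 mm lying on the belt beyond the bracket; origin under its middle, on the belt, 115 mm above the bench. It stays there.
- screwdriver: Black-handled screwdriver, 170 mm long, lying on the bench between the conveyor and the stand; origin on the bench under it. It stays there.

How it is judged:
On the way, in this order (a step that is already met when the one before it is completed fails the run):
1. the failed photo-eye stands post-down at the bottom of a hole of the stand and has been let go (((horizontal distance between old_eye_foot and stand_hole0 below 0.007 m and z of old_eye_foot in the frame of stand_hole0 below -0.044 m) or (horizontal distance between old_eye_foot and stand_hole1 below 0.007 m and z of old_eye_foot in the frame of stand_hole1 below -0.044 m) or (horizontal distance between old_eye_foot and stand_hole2 below 0.007 m and z of old_eye_foot in the frame of stand_hole2 below -0.044 m)) and angle between old_eye_housing's own z axis and vertical below 0.15 rad and contact force between old_eye and the fingers below 0.1 N), for 0.2 s.
2. the replacement's post has entered and passed the upper clamp (horizontal distance between new_eye_foot and clamp_upper below 0.008 m and z of new_eye_foot in the frame of clamp_upper below -0.018 m and horizontal distance between new_eye_housing and clamp_upper below 0.014 m), for 0.05 s.
At the end, for the whole second after the job is handed in: Failed eye released, at rest at the bottom of a stand hole, upright (0.15 rad). Replacement held still by the fingers, post within 7 mm of the clamps' axis, foot 3 mm or more below the lower clamp and above the bench, lens within 8 mm of the reflector's height and facing it within 0.17 rad (all of step 1 and linear speed of each of old_eye, new_eye below 0.02 m/s and horizontal distance between new_eye_foot and clamp_lower below 0.007 m and z of new_eye_foot in the frame of clamp_lower below -0.003 m and horizontal distance between new_eye_housing and clamp_upper below 0.01 m and height (world z) of new_eye_foot above 0.003 m and z of new_eye_lens in the frame of reflector_centre between -0.008 and 0.008 m and angle between the y axis of new_eye_housing and the y axis of clamp_upper, either way round below 0.17 rad and y of new_eye_lens in the frame of clamp_upper below -0.01 m and contact force between new_eye and the fingers above 2 N); the arm keeps its last pose, push and grip.
It fails at once if the carton is moved by more than 20 mm (distance of carton from where it was at the start of the episode above 0.02 m).
It fails at once if the spare rod is moved by more than 20 mm (distance of spare_rod_middle from where it was at the start of the episode above 0.02 m).
It fails at once if the screwdriver is moved by more than 20 mm (distance of screwdriver from where it was at the start of the episode above 0.02 m).
It fails at once if a photo-eye falls over (angle between any of old_eye_housing, new_eye_housing's own z axis and vertical above 0.6 rad).
It also fails if it takes over 64 s, if anything falls off the work surface, if the arm or the gripper's body presses on something with over 40 N, if the wrist force passes 120 N, or if a joint passes its speed limit or range.

## Working session

There is one attempt and no reset: what is moved stays moved. The work goes in short steps, Python scripts to look and compute and a shell command to move; the robot and the scene stay as the last step left them, time stands still between calls to the robot, and variables do not carry over. Pictures are saved under pics/ and viewed, and the job is handed in when it is done.

```bash
mkdir -p pics; ls; cat > h.py <<'E'
import numpy as np, cv2
from workcell import bot, imaging, order
from scipy.spatial.transform import Rotation as R
def grab(n,tag):
    st=bot.read_state(); p,d=imaging.read_camera(n)
    cv2.imwrite(f'pics/{tag}.png',p[:,:,::-1]); np.savez(f'pics/{tag}.npz',p=p,d=d,tp=st['tool_pos'],tr=st['tcp_rot'])
    return p,d,st
def cam(n,st=None):
    m=imaging.camera_model(n); f=192/np.tan(np.radians(m['fovy'])/2)
    if n=='wrist':
        T=np.eye(4);T[:3,:3]=R.from_rotvec(st['tcp_rot']).as_matrix();T[:3,3]=st['tool_pos']
        wc=T@np.array(m['tool_from_camera'])
    else: wc=np.linalg.inv(np.array(m['camera_from_world']))
    return f,m['cx'],m['cy'],wc
def ray(c,u,v):
    f,cx,cy,wc=c; d=wc[:3,:3]@np.array([(u-cx)/f,(v-cy)/f,1]); return wc[:3,3],d
def onz(c,u,v,z):
    o,d=ray(c,u,v); return o+d*(z-o[2])/d[2]
def proj(c,P):
    f,cx,cy,wc=c; p=np.linalg.inv(wc)@np.append(P,1); return np.array([cx+f*p[0]/p[2],cy+f*p[1]/p[2]])
def dep(c,u,v,z):
    o,d=ray(c,u,v); return o+d*z
E
python3 - <<'E'
from h import *
print(bot.read_state())
for n in('scene','top','wrist'):
    p,d,st=grab(n,n+'0'); print(n,imaging.camera_model(n))
E
```

```text
pics
{'time': 0.0, 'q': array([-1.13694086e+00,  2.64797579e-01,  1.60539792e+00, -2.00198810e-05,
        1.27369197e+00, -3.69056809e-02]), 'joint_vel': array([ 0.00077187, -0.00076919,  0.00013669, -0.00080844, -0.00025094,
        0.00022319]), 'joint_torque': array([-2.16964036e-03, -5.15121174e+01, -3.67316508e+01,  6.50673269e-05,
        1.29159409e-02,  2.27024697e-05]), 'tool_pos': array([ 0.30600351, -0.60126758,  0.40331872]), 'tcp_rot': array([-3.05277901e+00, -7.32145664e-01,  7.39689566e-04]), 'wrist_force': array([-0.32188246, -0.23493539,  0.02977686]), 'torque': array([-0.02599788, -0.0180073 , -0.00289878]), 'width': 1.00046919182048}
scene {'fovy': 50.18012733706266, 'cx': 255.5809760311802, 'cy': 188.8710694539692, 'camera_from_world': array([[-0.86053211,  0.5090336 , -0.01921702,  0.5045891 ],
       [ 0.34106936,  0.54774366, -0.76396896, -0.09951776],
       [-0.37835987, -0.66397416, -0.64496676,  1.29744509],
       [ 0.        ,  0.        ,  0.        ,  1.        ]])}
top {'fovy': 53.28306051668144, 'cx': 259.69779365753953, 'cy': 190.63231241082502, 'camera_from_world': array([[-0.01365846, -0.99967917, -0.02133074,  0.01018335],
       [-0.99085374,  0.01639584, -0.13394042,  0.60249725],
       [ 0.13424718,  0.01930623, -0.99075979,  0.97121781],
       [ 0.        ,  0.        ,  0.        ,  1.        ]])}
wrist {'fovy': 67.54302681409429, 'cx': 252.64927582913552, 'cy': 196.61859205636577, 'tool_from_camera': array([[ 8.46806948e-04, -9.65749448e-01, -2.59475019e-01,
         6.55533760e-02],
       [ 9.99999452e-01,  9.77633848e-04, -3.75153130e-04,
        -3.30369812e-04],
       [ 6.15975490e-04, -2.59474559e-01,  9.65749747e-01,
         3.00454492e-02],
       [ 0.00000000e+00,  0.00000000e+00,  0.00000000e+00,
         1.00000000e+00]])}
```

View pics/scene0.png

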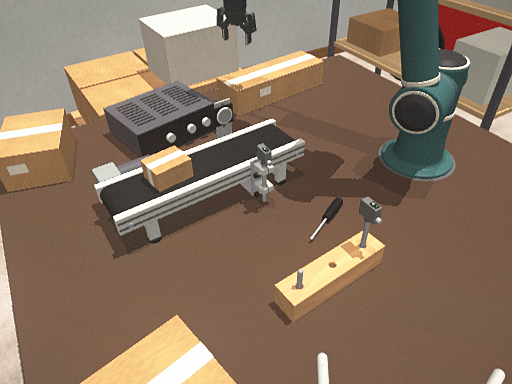

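View pics/top0.png

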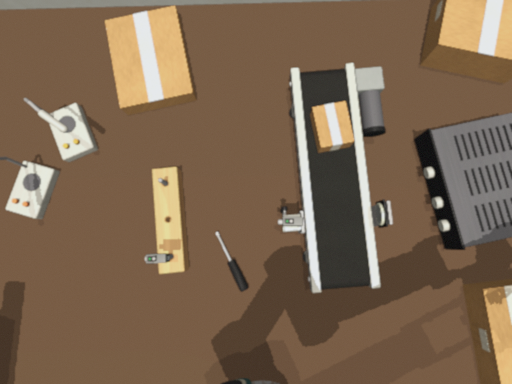

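View pics/wrist0.png

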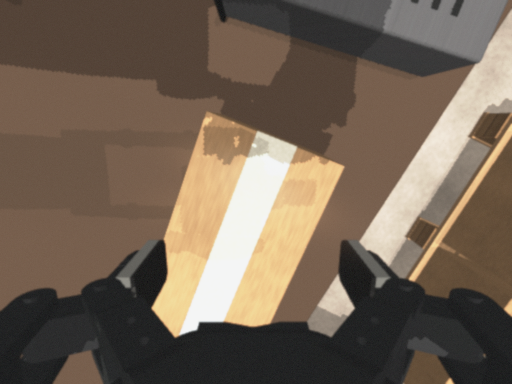

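```bash
python3 - <<'E'
import cv2
t=cv2.imread('pics/top0.png'); s=cv2.imread('pics/scene0.png')
cv2.imwrite('pics/c1.png',cv2.resize(t[160:290,130:280],None,fx=5,fy=4.5,interpolation=cv2.INTER_CUBIC)[:, :])
cv2.imwrite('pics/c2.png',cv2.resize(t[180:260,260:400],None,fx=5.7,fy=5.7,interpolation=cv2.INTER_CUBIC))
cv2.imwrite('pics/c3.png',cv2.resize(s[90:230,190:310],None,fx=4.2,fy=4.2,interpolation=cv2.INTER_CUBIC))
cv2.imwrite('pics/c4.png',cv2.resize(s[190:320,260:400],None,fx=4.5,fy=4.5,interpolation=cv2.INTER_CUBIC))
E
```

```text
(no output)
```

View pics/c1.png

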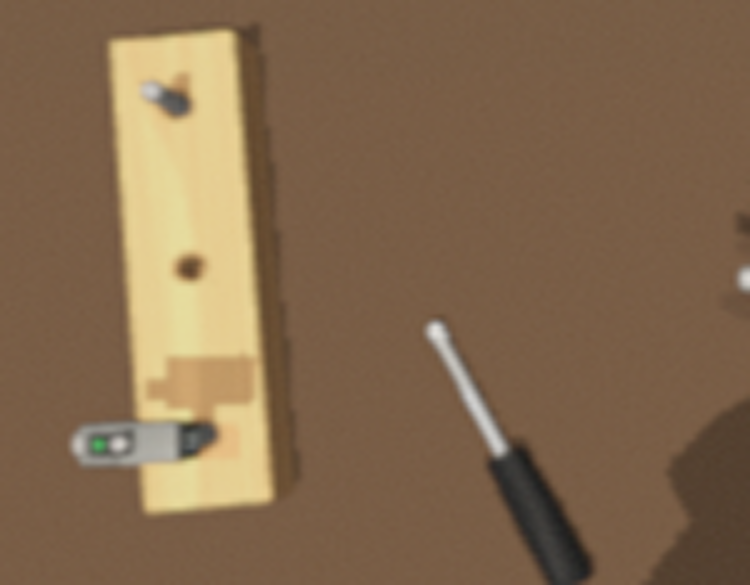

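View pics/c2.png

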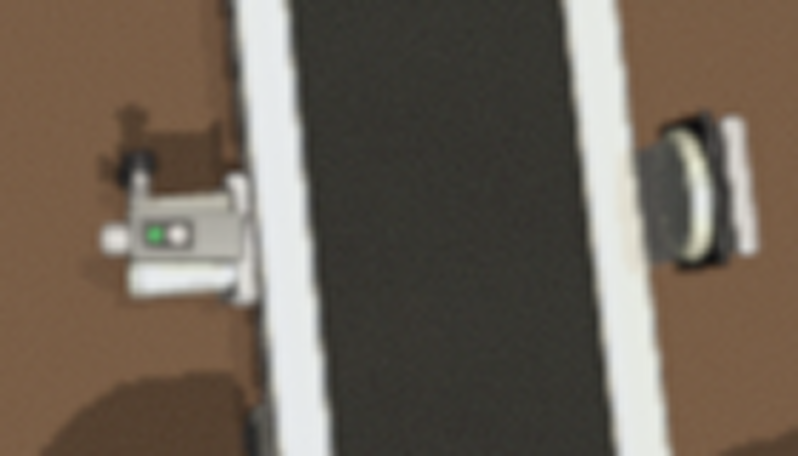

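View pics/c3.png

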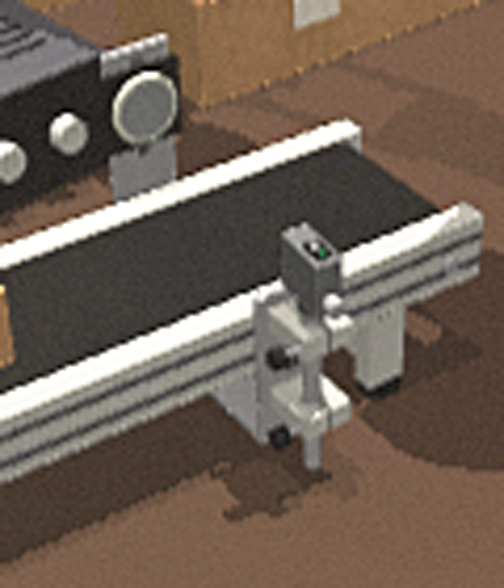

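View pics/c4.png

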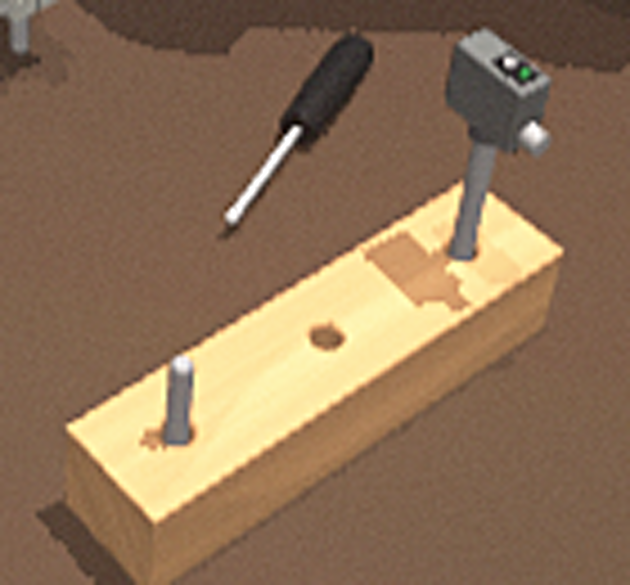

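```bash
cat >> h.py <<'E'
def cloud(c,d):
    f,cx,cy,wc=c; v,u=np.indices(d.shape)
    P=np.stack([(u-cx)/f*d,(v-cy)/f*d,d],-1)@wc[:3,:3].T+wc[:3,3]
    P[d<=0]=np.nan; return P
E
python3 - <<'E'
from h import *
np.set_printoptions(precision=4,suppress=True)
for n in('top','scene'):
    z=np.load(f'pics/{n}0.npz'); c=cam(n); P=cloud(c,z['d'])
    for name,(zl,zh),box in [('old',(.165,.2),(270,190,310,245) if n=='top' else (245,135,285,180)),('new',(.175,.205),(138,240,180,275) if n=='top' else (350,190,390,230)),
            ('rod',(.1,.125),(150,170,175,190) if n=='top' else(290,262,310,280))]:
        x0,y0,x1,y1=box; m=np.zeros(z['d'].shape,bool); m[y0:y1,x0:x1]=1
        m&=(P[...,2]>zl)&(P[...,2]<zh); m8=m.astype(np.uint8)
        k,l,s,ce=cv2.connectedComponentsWithStats(m8)
        if k<2: print(n,name,'none'); continue
        i=1+np.argmax(s[1:,4]); vv,uu=np.where(l==i)
        r=cv2.minAreaRect(np.stack([uu,vv],1).astype(np.float32))
        Q=P[l==i]; print(n,name,s[i],ce[i],r, 'median',np.median(Q,0),'min',Q.min(0),'max',Q.max(0))
        h={'old':.18,'new':.19,'rod':.11}[name]
        print('   onz',onz(c,*r[0],h)[:2], [onz(c,*b,h)[:2].round(4) for b in cv2.boxPoints(r)])
    # stand hole
    if n=='top': box=(160,212,176,226)
    else: box=(322,256,342,274)
    x0,y0,x1,y1=box; g=z['p'][y0:y1,x0:x1].astype(int).sum(2); m=g<np.median(g)*.65
    vv,uu=np.where(m); print(n,'hole',uu.mean()+x0,vv.mean()+y0,m.sum(),onz(c,uu.mean()+x0,vv.mean()+y0,.06))
    print('z stand',np.nanmedian(P[230 if n=='top' else 280,160:176 if n=='top' else 330,2]))
    if n=='scene':
        print('reflector depth pt',P[112,222:228])
z=np.load('pics/top0.npz');c=cam('top');P=cloud(c,z['d'])
m=(P[...,2]>.045)&(P[...,2]<.075);m[:, :140]=0;m[:,200:]=0
k,l,s,ce=cv2.connectedComponentsWithStats(m.astype(np.uint8));i=1+np.argmax(s[1:,4]);vv,uu=np.where(l==i)
X=np.array([onz(c,a,b,.06)[:2] for a,b in zip(uu,vv)]);r=cv2.minAreaRect(X.astype(np.float32));print('stand',r,cv2.boxPoints(r))
# belt rails: direction
m=(P[...,2]>.1)&(P[...,2]<.16);m[:, :285]=0;m[:,385:]=0;m[:60]=0
cv2.imwrite('pics/m.png',m*255)
E
```

```text
top old [283 217  20   9 177] [292.3503 221.0169] ((292.5, 221.0), (8.0, 19.0), 90.0) median [ 0.5135 -0.0735  0.1806] min [ 0.5044 -0.0962  0.1738] max [ 0.5229 -0.0528  0.1851]
   onz [ 0.5136 -0.0744] [array([ 0.5229, -0.0533]), array([ 0.5223, -0.096 ]), array([ 0.5043, -0.0955]), array([ 0.5049, -0.0529])]
top new [146 253  22  10 198] [156.5455 257.8636] ((156.5, 257.5), (9.0, 21.0), 90.0) median [0.436  0.2274 0.1906] min [0.4267 0.2068 0.1762] max [0.4464 0.2521 0.1951]
   onz [0.437  0.2284] [array([0.4471, 0.252 ]), array([0.4465, 0.2052]), array([0.4269, 0.2048]), array([0.4275, 0.2515])]
top rod [158 178   5   5  21] [160.1429 180.    ] ((160.0, 180.0), (4.0, 4.0), 90.0) median [0.624  0.2467 0.11  ] min [0.6195 0.2419 0.1015] max [0.629  0.2522 0.1122]
   onz [0.6239 0.2471] [array([0.6291, 0.2522]), array([0.6289, 0.2422]), array([0.6188, 0.242 ]), array([0.619, 0.252])]
top hole 167.57894736842104 219.10526315789474 19 [0.5298 0.2394 0.06  ]
z stand 0.061171291933368954
scene old [257 143  15  16 152] [263.8224 150.2368] ((263.7500305175781, 150.25001525878906), (16.97
[... 795 characters left out ...]
1113]
   onz [0.6285 0.2486] [array([0.6284, 0.2398]), array([0.6198, 0.245 ]), array([0.6285, 0.2573]), array([0.637 , 0.2521])]
scene hole 332.0357142857143 264.5 28 [0.5308 0.2379 0.06  ]
z stand 0.001259828508093197
reflector depth pt [[ 0.5329 -0.2674  0.1972]
 [ 0.5312 -0.2645  0.198 ]
 [ 0.5274 -0.2661  0.1961]
 [ 0.5248 -0.265   0.1958]
 [ 0.5194 -0.2698  0.1919]
 [ 0.5165 -0.2693  0.1912]]
stand ((0.9814004898071289, 0.2744375169277191), (0.26907914876937866, 0.14615441858768463), 11.49445915222168) [[0.835  0.3192]
 [0.8641 0.176 ]
 [1.1278 0.2296]
 [1.0987 0.3729]][ WARN:0@0.377] global loadsave.cpp:1063 imwrite_ Unsupported depth image for selected encoder is fallbacked to CV_8U.
```

```bash
python3 - <<'E'
from h import *
np.set_printoptions(precision=4,suppress=True)
z=np.load('pics/top0.npz');c=cam('top');P=cloud(c,z['d'])
for a in range(0,11):
    q=np.array([.306,-.602])+a/10*np.array([.2085,.529])
    m=(np.hypot(P[...,0]-q[0],P[...,1]-q[1])<.08); print(q, np.nanmax(P[m][:,2]) if m.any() else None, m.sum())
# rails
hsv=cv2.cvtColor(z['p'],cv2.COLOR_RGB2HSV)
w=(hsv[...,2]>190)&(hsv[...,1]<40)&(P[...,2]>.08)&(P[...,2]<.17)
w[:,:285]=0;w[:,385:]=0
for lo,hi in((90,150),(240,280)):
  for rng in((285,330),(335,380)):
    vv,uu=np.where(w[lo:hi,rng[0]:rng[1]]); print(lo,hi,rng,len(uu),uu.mean()+rng[0],vv.mean()+lo,np.median(P[lo:hi,rng[0]:rng[1]][w[lo:hi,rng[0]:rng[1]]],0))
# stand
s=(hsv[...,0]>10)&(hsv[...,0]<30)&(hsv[...,2]>150)&(P[...,2]>.05)&(P[...,2]<.07); s[:,:140]=0;s[:,200:]=0;s[:155]=0;s[285:]=0
vv,uu=np.where(s);X=np.array([onz(c,a,b,.06)[:2] for a,b in zip(uu,vv)]);r=cv2.minAreaRect(X.astype(np.float32));print('stand',r)
# scene reflector
z=np.load('pics/scene0.npz');c=cam('scene');P=cloud(c,z['d']);p=z['p'].astype(int)
cr=p[95:135,205:245]; print(cr[20,:, :].sum(1)//3)
E
```

```text
[ 0.306 -0.602] 0.10526962518789085 2492
[ 0.3268 -0.5491] 0.10526962518789085 3884
[ 0.3477 -0.4962] 0.10526962518789085 3830
[ 0.3685 -0.4433] 0.006775378222487971 2943
[ 0.3894 -0.3904] 0.006775378222487971 2916
[ 0.4103 -0.3375] 0.12143816489327564 2356
[ 0.4311 -0.2846] 0.22799373391867905 2526
[ 0.4519 -0.2317] 0.22799373391867905 3155
[ 0.4728 -0.1788] 0.1371391372586962 3635
[ 0.4936 -0.1259] 0.18511688271810367 3475
[ 0.5145 -0.073 ] 0.18511688271810367 3133
90 150 (285, 330) 477 300.9182389937107 119.16561844863732 [ 0.7689 -0.1024  0.1174]
90 150 (335, 380) 500 354.206 120.868 [ 0.7586 -0.2413  0.1174]
240 280 (285, 330) 309 313.07119741100325 259.11650485436894 [ 0.4261 -0.1252  0.1176]
240 280 (335, 380) 321 372.37694704049846 259.46105919003116 [ 0.4242 -0.2653  0.1173]
stand ((0.5307667851448059, 0.23905271291732788), (0.27015170454978943, 0.06619599461555481), 5.1555986404418945)
[ 28  35  34  39  40  36  30  39  38  42  26  42 217 153 107 103 107 105
 107 107 108 103 102 106 101 102 154  63  63  68  68  68  91 106  78  96
  90  97  97  96]
```

```bash
python3 - <<'E'
from h import *
z=np.load('pics/scene0.npz');c=cam('scene');p=z['p']
g=cv2.cvtColor(p,cv2.COLOR_RGB2GRAY); g=g[100:131,212:240]
m=(g>95).astype(np.uint8)
for r in m: print(''.join('#' if x else '.' for x in r))
E
```

```text
..####..####################
.....#######################
#.################..########
..#########.#####....#######
..#######...##.......#######
..#######............#######
..######.............#######
..#.#......#####.....####.##
.........#########...####.##
........###########..#######
.......############..#######
.......#############.#######
......##############..######
.....###############....####
.....###############.....###
.....###############.....##.
.....###############......#.
.....###############...#####
.....##############.....####
.....##############.........
.....#############..........
......###########...........
.......#########..###.......
........############........
..............######........
..........#...######........
.......####..#######........
....################........
....################........
....################........
....################......##
```

```bash
python3 - <<'E'
from h import *
np.set_printoptions(precision=4,suppress=True)
z=np.load('pics/scene0.npz');c=cam('scene');p=z['p']
g=cv2.cvtColor(p,cv2.COLOR_RGB2GRAY)[106:124,215:234]
m=np.zeros(g.shape,np.uint8); m[:]=(g>95); m[:,18:]=0
vs,us=np.where(m); e=cv2.minEnclosingCircle(np.stack([us,vs],1).astype(np.float32)); print(us.mean()+215,vs.mean()+106)
M=cv2.moments(m,True)
a=np.radians(4.);n=np.array([np.sin(a),-np.cos(a),0]);C=np.array([.5145,-.0735,0])
for u,v in((us.mean()+215,vs.mean()+106),(224.4,114.7),(224.4,106.5),(224.4,122.5)):
    o,d=ray(c,u,v); t=(.195-(o-C)@n)/(d@n); print(u,v,o+t*d)
P=cloud(c,z['d']); print(np.median(P[108:122,219:230].reshape(-1,3),0))
E
```

```text
224.0 115.14932126696833
224.0 115.14932126696833 [ 0.5272 -0.2681  0.1851]
224.4 114.7 [ 0.5258 -0.2682  0.186 ]
224.4 106.5 [ 0.5238 -0.2683  0.2112]
224.4 122.5 [ 0.5277 -0.2681  0.1614]
[ 0.5272 -0.2685  0.1867]
```

```bash
cat >> h.py <<'E'
def plan(target,psi=None,n=None,st=None):
    """target xyz of TCP, psi deg of tool x yaw, tool down; prints row values"""
    st=st or bot.read_state(); p=np.array(st['tool_pos']); Rm=R.from_rotvec(st['tcp_rot'])
    D=np.array(target)-p
    a=np.radians(psi if psi is not None else np.degrees(np.arctan2(Rm.as_matrix()[1,0],Rm.as_matrix()[0,0])))
    Rt=R.from_matrix(np.array([[np.cos(a),np.sin(a),0],[np.sin(a),-np.cos(a),0],[0,0,-1]]))
    rv=(Rm.inv()*Rt).as_rotvec()
    n=n or int(np.ceil(max(np.linalg.norm(D)/.025,np.degrees(abs(rv)).max()/4)))
    print('pos',p.round(4),'D',D.round(4),'rot deg tool',np.degrees(rv).round(2),'rows',n,'t',st['time'])
    cur=Rm
    for i in range(n):
        s=cur.inv().apply(D/n)/.025; w=np.degrees(rv)/n/4
        print(i+1,s.round(2).tolist(),w.round(2).tolist()); cur=cur*R.from_rotvec(rv/n)
E
python3 - <<'E'
from h import *
plan([.5145,-.0735,.44],94,25)
E
```

```text
pos [ 0.306  -0.6013  0.4036] D [0.2085 0.5278 0.0364] rot deg tool [-9.000e-02 -6.000e-02 -6.703e+01] rows 25 t 0.15
1 [0.68, -0.6, -0.06] [-0.0, -0.0, -0.67]
2 [0.71, -0.57, -0.06] [-0.0, -0.0, -0.67]
3 [0.73, -0.54, -0.06] [-0.0, -0.0, -0.67]
4 [0.76, -0.5, -0.06] [-0.0, -0.0, -0.67]
5 [0.78, -0.46, -0.06] [-0.0, -0.0, -0.67]
6 [0.8, -0.43, -0.06] [-0.0, -0.0, -0.67]
7 [0.82, -0.39, -0.06] [-0.0, -0.0, -0.67]
8 [0.84, -0.35, -0.06] [-0.0, -0.0, -0.67]
9 [0.85, -0.31, -0.06] [-0.0, -0.0, -0.67]
10 [0.87, -0.27, -0.06] [-0.0, -0.0, -0.67]
11 [0.88, -0.23, -0.06] [-0.0, -0.0, -0.67]
12 [0.89, -0.19, -0.06] [-0.0, -0.0, -0.67]
13 [0.9, -0.15, -0.06] [-0.0, -0.0, -0.67]
14 [0.9, -0.1, -0.06] [-0.0, -0.0, -0.67]
15 [0.91, -0.06, -0.06] [-0.0, -0.0, -0.67]
16 [0.91, -0.02, -0.06] [-0.0, -0.0, -0.67]
17 [0.91, 0.02, -0.06] [-0.0, -0.0, -0.67]
18 [0.91, 0.06, -0.06] [-0.0, -0.0, -0.67]
19 [0.9, 0.11, -0.06] [-0.0, -0.0, -0.67]
20 [0.9, 0.15, -0.06] [-0.0, -0.0, -0.67]
21 [0.89, 0.19, -0.06] [-0.0, -0.0, -0.67]
22 [0.88, 0.23, -0.06] [-0.0, -0.0, -0.67]
23 [0.87, 0.27, -0.06] [-0.0, -0.0, -0.67]
24 [0.85, 0.31, -0.06] [-0.0, -0.0, -0.67]
25 [0.84, 0.35, -0.06] [-0.0, -0.0, -0.67]
```

```bash
python3 -m creep '[{"slide":[0.68,-0.6,-0.12],"angular":[0,0,-0.67]},{"slide":[0.71,-0.57,-0.12],"angular":[0,0,-0.67]},{"slide":[0.73,-0.54,-0.12],"angular":[0,0,-0.67]},{"slide":[0.76,-0.5,-0.12],"angular":[0,0,-0.67]},{"slide":[0.78,-0.46,-0.12],"angular":[0,0,-0.67]}]' -1 && python3 -m creep '[{"slide":[0.8,-0.43,-0.12],"angular":[0,0,-0.67]},{"slide":[0.82,-0.39,-0.12],"angular":[0,0,-0.67]},{"slide":[0.84,-0.35,-0.12],"angular":[0,0,-0.67]},{"slide":[0.85,-0.31,-0.12],"angular":[0,0,-0.67]},{"slide":[0.87,-0.27,-0.12],"angular":[0,0,-0.67]}]' && python3 -m creep '[{"slide":[0.88,-0.23,-0.12],"angular":[0,0,-0.67]},{"slide":[0.89,-0.19,-0.1],"angular":[0,0,-0.67]},{"slide":[0.9,-0.15,0],"angular":[0,0,-0.67]},{"slide":[0.9,-0.1,0],"angular":[0,0,-0.67]},{"slide":[0.91,-0.06,0],"angular":[0,0,-0.67]}]' && python3 -m creep '[{"slide":[0.91,-0.02,0],"angular":[0,0,-0.67]},{"slide":[0.91,0.02,0],"angular":[0,0,-0.67]},{"slide":[0.91,0.06,0],"angular":[0,0,-0.67]},{"slide":[0.9,0.11,0],"angular":[0,0,-0.67]},{"slide":[0.9,0.15,0],"angular":[0,0,-0.67]}]'  && python3 -m creep '[{"slide":[0.89,0.19,0],"angular":[0,0,-0.67]},{"slide":[0.88,0.23,0],"angular":[0,0,-0.67]},{"slide":[0.87,0.27,0],"angular":[0,0,-0.67]},{"slide":[0.85,0.31,0],"angular":[0,0,-0.67]},{"slide":[0.84,0.35,0],"angular":[0,0,-0.67]}]'
python3 - <<'E'
from h import *
grab('wrist','w1'); plan([.5145,-.0735,.44],94)
E
```

```text
time: 0.57
tool_pos: [0.348, -0.4949, 0.4193]
tcp_rot: [-2.947, -1.087, 0.0]
wrist_force: [-0.2, -0.4, -0.1]
width: 1.0
time: 0.98
tool_pos: [0.3897, -0.3892, 0.4344]
tcp_rot: [-2.8, -1.424, 0.0]
wrist_force: [0.5, 0.5, -0.9]
width: 1.0
time: 1.4
tool_pos: [0.4316, -0.2835, 0.44]
tcp_rot: [-2.615, -1.741, 0.0]
wrist_force: [-1.0, 0.4, 0.2]
width: 1.0
time: 1.82
tool_pos: [0.4733, -0.1776, 0.4399]
tcp_rot: [-2.394, -2.034, 0.0]
wrist_force: [0.1, -1.0, 0.3]
width: 0.997
time: 2.23
tool_pos: [0.5147, -0.0718, 0.4399]
tcp_rot: [-2.14, -2.299, 0.0]
wrist_force: [1.0, 0.3, 0.6]
width: 1.005
pos [ 0.5157 -0.0691  0.4399] D [-0.0012 -0.0044  0.0001] rot deg tool [ 0.06 -0.19  0.31] rows 1 t 2.2833
1 [-0.17, -0.06, -0.01] [0.01, -0.05, 0.08]
```

View pics/w1.png

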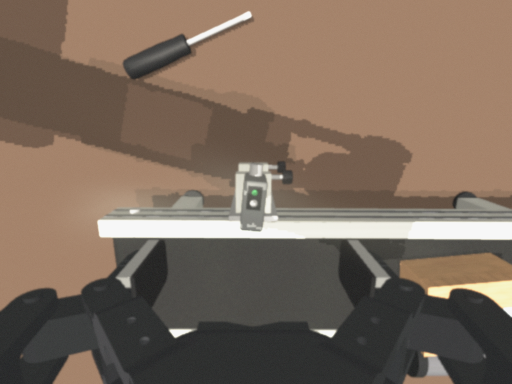

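```bash
cat > hs.py <<'E'
from h import *
np.set_printoptions(precision=4,suppress=True)
def housing(n,tag,h,near,tol=.012,rad=.05):
    p,d,st=grab(n,tag); c=cam(n,st); P=cloud(c,d)
    m=(abs(P[...,2]-h)<tol)&(np.hypot(P[...,0]-near[0],P[...,1]-near[1])<rad)
    k,l,s,ce=cv2.connectedComponentsWithStats(m.astype(np.uint8)); i=1+np.argmax(s[1:,4])
    vv,uu=np.where(l==i)
    X=np.array([onz(c,a,b,h)[:2] for a,b in zip(uu,vv)]).astype(np.float32)
    r=cv2.minAreaRect(X*1000); print(n,tag,'n',len(uu),'px',ce[i],'rect mm',r,'med',np.median(P[l==i],0),'mean',X.mean(0))
    return p,d,st,c,P,l==i
E
python3 - <<'E'
from hs import *
housing('wrist','w2',.18,(.5145,-.0735))
p,d,st,c,P,m=housing('wrist','w3',.18,(.5145,-.0735))
cv2.imwrite('pics/w3c.png',cv2.resize(p[150:240,220:310,::-1],None,fx=6,fy=6,interpolation=cv2.INTER_CUBIC))
print(st['tool_pos'])
E
```

```text
wrist w2 n 1238 px [250.9475 208.2989] rect mm ((514.8362426757812, -74.81007385253906), (46.35304260253906, 19.851966857910156), 88.70484161376953) med [ 0.5148 -0.0737  0.1806] mean [ 0.5148 -0.0744]
wrist w3 n 1243 px [252.0772 206.    ] rect mm ((514.8433227539062, -74.83169555664062), (46.35137939453125, 19.845239639282227), 88.75301361083984) med [ 0.5148 -0.0737  0.1807] mean [ 0.5149 -0.0744]
[ 0.5152 -0.0706  0.4398]
```

View pics/w3c.png

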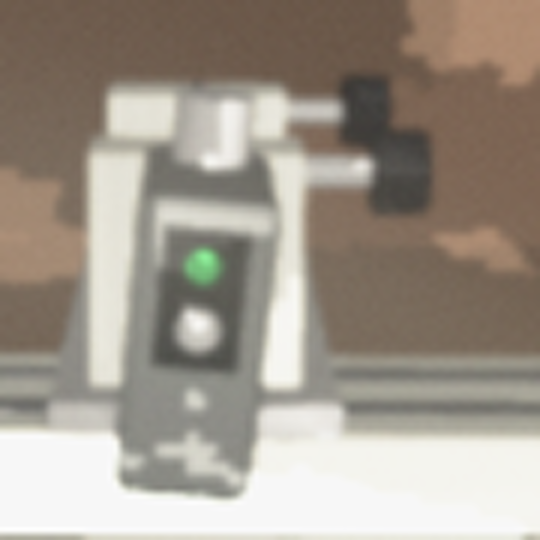

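```bash
python3 - <<'E'
from h import *
plan([.5148,-.0745,.318],89,6)
E
```

```text
pos [ 0.5148 -0.0718  0.4399] D [ 0.     -0.0027 -0.1219] rot deg tool [-0.04 -0.    5.1 ] rows 6 t 2.3833
1 [-0.02, -0.0, 0.81] [-0.0, -0.0, 0.21]
2 [-0.02, -0.0, 0.81] [-0.0, -0.0, 0.21]
3 [-0.02, -0.0, 0.81] [-0.0, -0.0, 0.21]
4 [-0.02, -0.0, 0.81] [-0.0, -0.0, 0.21]
5 [-0.02, -0.0, 0.81] [-0.0, -0.0, 0.21]
6 [-0.02, 0.0, 0.81] [-0.0, -0.0, 0.21]
```

```bash
python3 -m creep '[{"slide":[0,0,0.8],"angular":[0,0,0.32]},{"slide":[0,0,0.8],"angular":[0,0,0.32]},{"slide":[0,0,0.8],"angular":[0,0,0.32]},{"slide":[0,0,0.6],"angular":[0,0,0.32]},{"slide":[0,0,0]}]' ; python3 -m creep '[{"slide":[0,0,0]}]'
python3 - <<'E'
from h import *
plan([.5148,-.0745,.318],89)
E
```

```text
pos [ 0.5148 -0.0718  0.4399] D [ 0.     -0.0027 -0.1219] rot deg tool [-0.04 -0.    5.1 ] rows 5 t 2.3833
1 [-0.02, -0.0, 0.97] [-0.0, -0.0, 0.26]
2 [-0.02, -0.0, 0.97] [-0.0, -0.0, 0.26]
3 [-0.02, -0.0, 0.97] [-0.0, -0.0, 0.26]
4 [-0.02, -0.0, 0.97] [-0.0, -0.0, 0.26]
5 [-0.02, 0.0, 0.97] [-0.0, -0.0, 0.26]validation failed for argument at $[4]...
validation failed for argument at $[0]...
```

Rows need the angular field too.

```bash
python3 -m creep '[{"slide":[0,0,0.8],"angular":[0,0,0.32]},{"slide":[0,0,0.8],"angular":[0,0,0.32]},{"slide":[0,0,0.8],"angular":[0,0,0.32]},{"slide":[0,0,0.6],"angular":[0,0,0.32]},{"slide":[0,0,0],"angular":[0,0,0]}]' ; python3 -m creep '[{"slide":[0,0,0],"angular":[0,0,0]}]'
python3 - <<'E'
from hs import *
housing('wrist','w4',.18,(.5145,-.0735))
plan([.5148,-.0745,.318],89)
E
```

```text
time: 2.8
tool_pos: [0.5127, -0.0736, 0.3611]
tcp_rot: [-2.242, -2.193, 0.007]
wrist_force: [-0.9, -0.8, -0.2]
width: 0.998
time: 2.88
tool_pos: [0.5139, -0.0737, 0.3643]
tcp_rot: [-2.243, -2.197, 0.003]
wrist_force: [-0.3, 0.1, 0.1]
width: 1.004
wrist w4 n 2534 px [255.6148 236.8623] rect mm ((514.9970092773438, -73.8849868774414), (46.704490661621094, 19.67919921875), 88.62870025634766) med [ 0.5149 -0.0726  0.1807] mean [ 0.5149 -0.0735]
pos [ 0.5145 -0.0737  0.3656] D [ 0.0003 -0.0008 -0.0476] rot deg tool [-0.01  0.01 -0.18] rows 2 t 2.9333
1 [-0.02, 0.01, 0.95] [-0.0, 0.0, -0.02]
2 [-0.02, 0.01, 0.95] [-0.0, 0.0, -0.02]
```

View pics/w4.png

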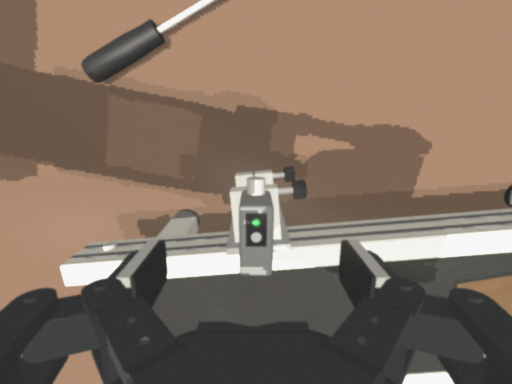

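Housing centred between the fingers (px 256, 237), square to the jaws. Descend and grip.

```bash
python3 -m creep '[{"slide":[0,0,0.8],"angular":[0,0,0]},{"slide":[0,0,0.8],"angular":[0,0,0]},{"slide":[0,0,0.3],"angular":[0,0,0]},{"slide":[0,0,0],"angular":[0,0,0]},{"slide":[0,0,0],"angular":[0,0,0]}]' -1; python3 -m creep '[{"slide":[0,0,0],"angular":[0,0,0]},{"slide":[0,0,0],"angular":[0,0,0]},{"slide":[0,0,0],"angular":[0,0,0]},{"slide":[0,0,0],"angular":[0,0,0]},{"slide":[0,0,0],"angular":[0,0,0]}]' 1 60; python3 -m creep '[{"slide":[0,0,0],"angular":[0,0,0]},{"slide":[0,0,0],"angular":[0,0,0]},{"slide":[0,0,0],"angular":[0,0,0]},{"slide":[0,0,0],"angular":[0,0,0]},{"slide":[0,0,0],"angular":[0,0,0]}]'
```

```text
time: 3.35
tool_pos: [0.5149, -0.0732, 0.3186]
tcp_rot: [2.243, 2.199, 0.001]
wrist_force: [0.2, -1.0, 0.5]
width: 1.001
time: 3.77
tool_pos: [0.5148, -0.073, 0.3182]
tcp_rot: [2.243, 2.199, 0.001]
wrist_force: [-0.2, 0.2, 1.1]
width: 0.301
time: 4.18
tool_pos: [0.5148, -0.073, 0.3182]
tcp_rot: [2.243, 2.199, 0.001]
wrist_force: [-0.4, -0.3, 4.0]
width: 0.229
```

```bash
python3 -m creep '[{"slide":[0,0,-0.2],"angular":[0,0,0]},{"slide":[0,0,-0.5],"angular":[0,0,0]},{"slide":[0,0,-0.8],"angular":[0,0,0]},{"slide":[0,0,-0.8],"angular":[0,0,0]},{"slide":[0,0,-0.8],"angular":[0,0,0]}]'; python3 -m creep '[{"slide":[0,0,-0.8],"angular":[0,0,0]},{"slide":[0,0,-0.8],"angular":[0,0,0]},{"slide":[0,0,-0.8],"angular":[0,0,0]},{"slide":[0,0,-0.5],"angular":[0,0,0]},{"slide":[0,0,0],"angular":[0,0,0]}]'
python3 - <<'E'
from hs import *
grab('wrist','w5');grab('scene','s5')
plan([.5305,.239,.46],95)
E
```

```text
time: 4.6
tool_pos: [0.5142, -0.0729, 0.396]
tcp_rot: [-2.243, -2.198, 0.001]
wrist_force: [0.9, 0.2, -1.8]
width: 0.227
time: 5.02
tool_pos: [0.5152, -0.0731, 0.4716]
tcp_rot: [2.24, 2.196, 0.005]
wrist_force: [-0.2, -0.1, -2.3]
width: 0.226
pos [ 0.5145 -0.0729  0.4677] D [ 0.016   0.3119 -0.0077] rot deg tool [ 0.01  0.   -6.15] rows 13 t 5.1167
1 [0.96, 0.03, 0.02] [0.0, 0.0, -0.12]
2 [0.96, 0.04, 0.02] [0.0, 0.0, -0.12]
3 [0.96, 0.05, 0.02] [0.0, 0.0, -0.12]
4 [0.96, 0.05, 0.02] [0.0, 0.0, -0.12]
5 [0.96, 0.06, 0.02] [0.0, 0.0, -0.12]
6 [0.96, 0.07, 0.02] [0.0, 0.0, -0.12]
7 [0.96, 0.08, 0.02] [0.0, 0.0, -0.12]
8 [0.96, 0.09, 0.02] [0.0, 0.0, -0.12]
9 [0.96, 0.09, 0.02] [0.0, 0.0, -0.12]
10 [0.96, 0.1, 0.02] [0.0, 0.0, -0.12]
11 [0.95, 0.11, 0.02] [0.0, 0.0, -0.12]
12 [0.95, 0.12, 0.02] [0.0, 0.0, -0.12]
13 [0.95, 0.12, 0.02] [0.0, 0.0, -0.12]
```

View pics/w5.png

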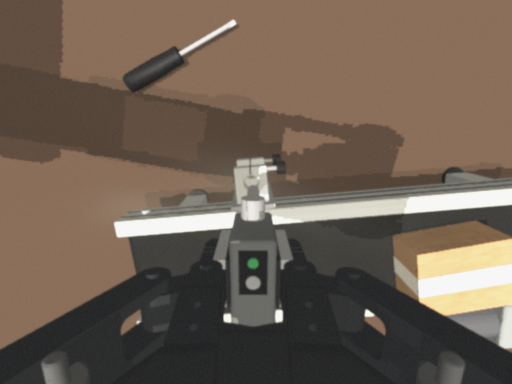

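View pics/s5.png

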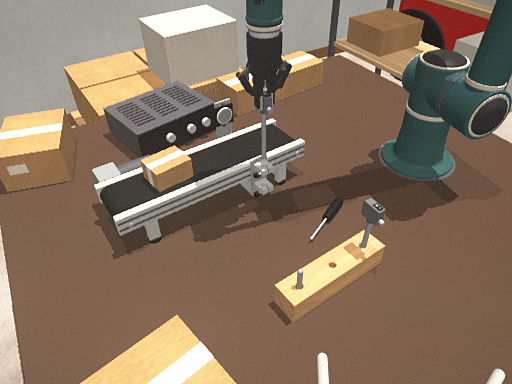

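```bash
python3 -m creep '[{"slide":[0.4,0.03,0],"angular":[0,0,-0.12]},{"slide":[0.8,0.04,0],"angular":[0,0,-0.12]},{"slide":[0.96,0.05,0],"angular":[0,0,-0.12]},{"slide":[0.96,0.05,0],"angular":[0,0,-0.12]},{"slide":[0.96,0.06,0],"angular":[0,0,-0.12]}]'; python3 -m creep '[{"slide":[0.96,0.07,0],"angular":[0,0,-0.12]},{"slide":[0.96,0.08,0],"angular":[0,0,-0.12]},{"slide":[0.96,0.09,0],"angular":[0,0,-0.12]},{"slide":[0.96,0.09,0],"angular":[0,0,-0.12]},{"slide":[0.96,0.1,0],"angular":[0,0,-0.12]}]';python3 -m creep '[{"slide":[0.95,0.11,0],"angular":[0,0,-0.12]},{"slide":[0.95,0.12,0],"angular":[0,0,-0.12]},{"slide":[0.95,0.12,0],"angular":[0,0,-0.12]},{"slide":[0.7,0.1,0],"angular":[0,0,0]},{"slide":[0,0,0],"angular":[0,0,0]}]';python3 -m creep '[{"slide":[0,0,0],"angular":[0,0,0]},{"slide":[0,0,0],"angular":[0,0,0]},{"slide":[0,0,0],"angular":[0,0,0]}]'
python3 - <<'E'
from hs import *
grab('wrist','w6');grab('scene','s6');grab('top','t6')
plan([.5305,.239,.46],95)
s=cv2.imread('pics/s6.png'); cv2.imwrite('pics/s6c.png',cv2.resize(s[100:330,260:400],None,fx=2.6*2,fy=2.6,interpolation=cv2.INTER_CUBIC))
E
```

```text
time: 5.53
tool_pos: [0.5199, 0.0305, 0.4654]
tcp_rot: [-2.195, -2.244, 0.004]
wrist_force: [-0.8, -0.9, -1.6]
width: 0.225
time: 5.95
tool_pos: [0.5258, 0.1512, 0.4654]
tcp_rot: [-2.147, -2.29, 0.005]
wrist_force: [-0.3, 0.6, -1.8]
width: 0.228
time: 6.37
tool_pos: [0.5303, 0.2422, 0.4651]
tcp_rot: [-2.114, -2.319, 0.003]
wrist_force: [-0.2, 0.4, -2.7]
width: 0.225
time: 6.62
tool_pos: [0.5308, 0.2381, 0.4667]
tcp_rot: [-2.121, -2.317, 0.003]
wrist_force: [-0.8, 0.0, -2.4]
width: 0.226
pos [0.5311 0.2379 0.4676] D [-0.0006  0.0011 -0.0076] rot deg tool [-0.01  0.01  0.03] rows 1 t 6.7667
1 [0.04, -0.02, 0.3] [-0.0, 0.0, 0.01]
```

View pics/w6.png

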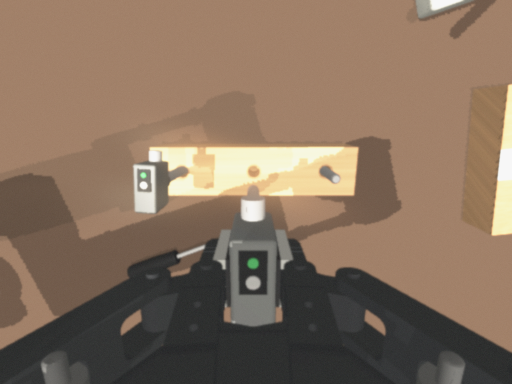

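View pics/s6.png

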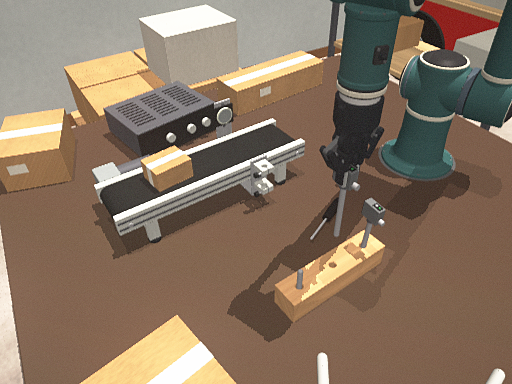

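View pics/t6.png

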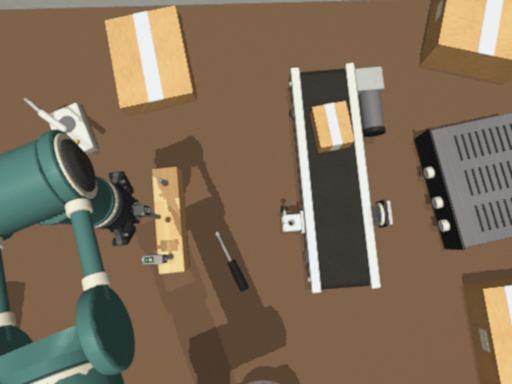

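```bash
python3 - <<'E'
from hs import *
z=np.load('pics/t6.npz');c=cam('top');p=z['p']
g=cv2.cvtColor(p,cv2.COLOR_RGB2GRAY)
print(g[212:236,278:308])
z=np.load('pics/w6.npz');st=dict(tool_pos=z['tp'],tcp_rot=z['tr']);cw=cam('wrist',st);p=z['p']
gw=cv2.cvtColor(p,cv2.COLOR_RGB2GRAY);x0,y0,x1,y1=240,160,268,184
sub=gw[y0:y1,x0:x1]; m=sub<110; vv,uu=np.where(m);print('hole1 w',uu.mean()+x0,vv.mean()+y0,m.sum(),onz(cw,uu.mean()+x0,vv.mean()+y0,.06))
z=np.load('pics/s6.npz');cs=cam('scene');P=cloud(cs,z['d'])
# post pixels per row: points near hand axis
m=(np.hypot(P[...,0]-.531,P[...,1]-.238)<.025)&(P[...,2]>.12)&(P[...,2]<.33)
for v in range(180,245,4):
    us=np.where(m[v])[0]
    if len(us): print(v,us.min(),us.max(),P[v,us].mean(0))
cv2.imwrite('pics/s6c.png',cv2.resize(z['p'][170:270,300:400,::-1],None,fx=6,fy=6,interpolation=cv2.INTER_CUBIC))
E
```

```text
[[103  95  76  65  87 147 198 171 108  80  81  80  80  74  74  72  71  72
   72  69  72 105 173 220 221 169 160 222 239 240]
 [ 96  95  88  87 100 151 199 178 117  78  73  73  77  85  88  91 102 107
  110 115 126 135 167 220 226 173 156 219 239 241]
 [ 96  94  93  92 106 160 198 187 153 136 147 151 156 163 166 169 181 186
  186 192 202 198 182 218 223 172 151 215 238 240]
 [ 96  94  92  91 121 182 208 213 209 210 221 226 227 228 228 229 231 232
  231 232 234 227 198 216 221 172 153 214 237 241]
 [102  98  93  99 147 203 228 235 235 236 239 241 241 241 241 241 240 240
  240 241 241 234 206 218 221 176 154 212 236 240]
 [105 102  95 126 183 213 233 240 241 240 241 241 240 240 240 241 240 241
  241 241 241 233 210 220 222 179 153 204 234 240]
 [105 102  95 135 194 212 231 240 241 240 240 237 233 230 232 237 240 240
  240 240 241 234 214 224 223 186 154 193 231 240]
 [106 102  97 135 192 210 231 240 241 239 230 220 214 206 204 219 235 240
  240 240 241 236 221 227 225 196 160 183 228 239]
 [106 102  97 125 179 206 231 241 241 234 211 183 177 172 175 193 220 236
  240 241 241 238 226 227 
[... 1841 characters left out ...]
106 103
  101 102 102 101  98  94  89  73  65  77 150 222]]
hole1 w nan nan 0 [nan nan nan]
180 335 357 [0.54   0.2487 0.3098]
184 338 356 [0.5392 0.2519 0.3024]
188 340 353 [0.5353 0.2484 0.2889]
192 339 345 [0.5329 0.2364 0.2695]
196 339 344 [0.533  0.2368 0.2599]
200 338 344 [0.5325 0.2367 0.2495]
204 338 343 [0.5326 0.2371 0.2397]
208 337 342 [0.5336 0.2371 0.2297]
212 336 342 [0.532  0.2354 0.217 ]
216 336 341 [0.5329 0.2369 0.2078]
220 335 340 [0.5336 0.2366 0.1969]
224 335 340 [0.5325 0.2372 0.1857]
228 334 339 [0.5331 0.2368 0.1743]
232 334 338 [0.5327 0.2367 0.1625]
236 335 336 [0.5316 0.2359 0.1493]<stdin>:7: RuntimeWarning: Mean of empty slice.
  ret = ret.dtype.type(ret / rcount)
```

View pics/s6c.png

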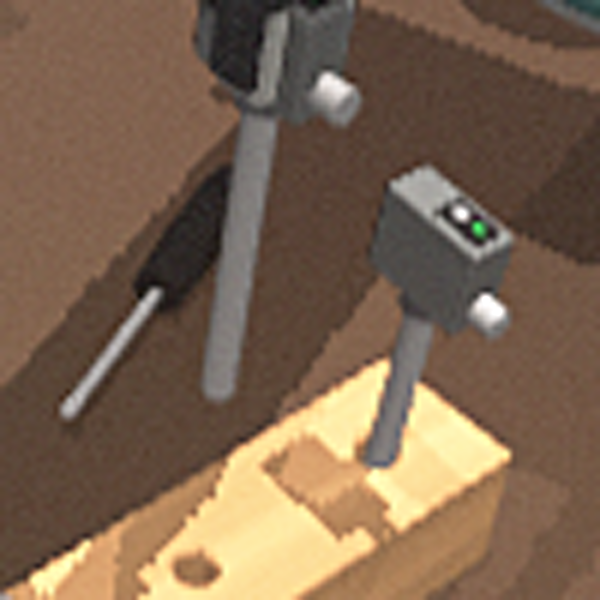

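```bash
python3 - <<'E'
from hs import *
z=np.load('pics/w6.npz');st=dict(tool_pos=z['tp'],tcp_rot=z['tr']);cw=cam('wrist',st);p=z['p']
gw=cv2.cvtColor(p,cv2.COLOR_RGB2GRAY);print(gw[160:204:1,246:264])
cv2.imwrite('pics/w6c.png',cv2.resize(p[130:230,200:310,::-1],None,fx=6,fy=6,interpolation=cv2.INTER_CUBIC))
cs=cam('scene')
f,cx,cy,wc=cs
print('bore top', onz(cam('top'),290.3,222.8,.125))
for u,v,zz in((341.9,194,.265),(338.7,212,.217),(336.3,230,.168),(332,264.5,.06)):
    q=onz(cs,u,v,zz);print(q, q@np.array([-.86,.51,0]))
t=cv2.imread('pics/t6.png'); cv2.imwrite('pics/t6c.png',cv2.resize(t[160:280,100:210],None,fx=6,fy=5,interpolation=cv2.INTER_CUBIC))
E
```

```text
[[242 242 243 242 243 242 243 243 243 243 243 243 243 243 243 243 243 243]
 [243 243 243 243 243 243 243 243 243 243 243 243 243 243 243 243 243 243]
 [242 243 243 243 243 243 243 243 243 243 243 243 243 243 243 243 243 243]
 [243 243 243 243 243 242 241 241 241 241 242 243 243 243 243 243 243 243]
 [243 243 243 242 241 239 237 236 236 237 239 241 243 243 243 243 243 243]
 [243 243 243 239 234 228 224 222 222 225 231 238 241 243 243 243 243 243]
 [244 243 239 230 218 208 200 197 197 203 215 230 237 241 243 244 244 243]
 [243 240 228 212 197 192 189 187 185 189 201 222 231 237 241 243 243 243]
 [242 236 218 196 188 190 189 188 188 188 191 204 216 231 239 243 243 243]
 [241 231 204 181 182 189 191 192 191 191 188 184 192 219 236 242 243 243]
 [239 227 193 169 170 178 187 189 188 185 179 171 177 208 234 241 243 244]
 [237 222 186 165 161 164 168 171 169 167 165 166 175 204 233 241 243 244]
 [238 224 191 167 163 162 161 161 161 162 164 171 176 206 232 241 243 243]
 [237 226 200 174 165 163 164 163 161 166 170 171 182 213 232 240 242 243]
 [239 230 210 183 169 165 162 163 163 168 172 175 
[... 1710 characters left out ...]
51 151 151 150 151 151 153 151 151 151]
 [146 149 149 149 149 149 149 150 149 149 149 150 150 151 151 151 152 154]
 [152 150 150 150 150 150 151 151 150 150 151 152 152 154 160 159 163 165]
 [192 184 183 178 179 176 176 176 174 174 179 180 178 182 186 186 187 181]
 [231 232 234 231 231 231 230 228 226 225 227 227 224 221 217 211 202 187]
 [239 241 243 243 244 244 244 242 241 239 238 238 235 230 224 217 206 187]
 [239 242 243 245 245 245 245 244 243 242 240 238 235 231 225 217 205 186]]
bore top [ 0.5124 -0.0726  0.125 ]
[0.5329 0.237  0.265 ] -0.33741460477462626
[0.5323 0.2353 0.217 ] -0.33777403433788133
[0.5325 0.2365 0.168 ] -0.33735349889666916
[0.5308 0.2379 0.06  ] -0.3352061383552483
```

View pics/w6c.png

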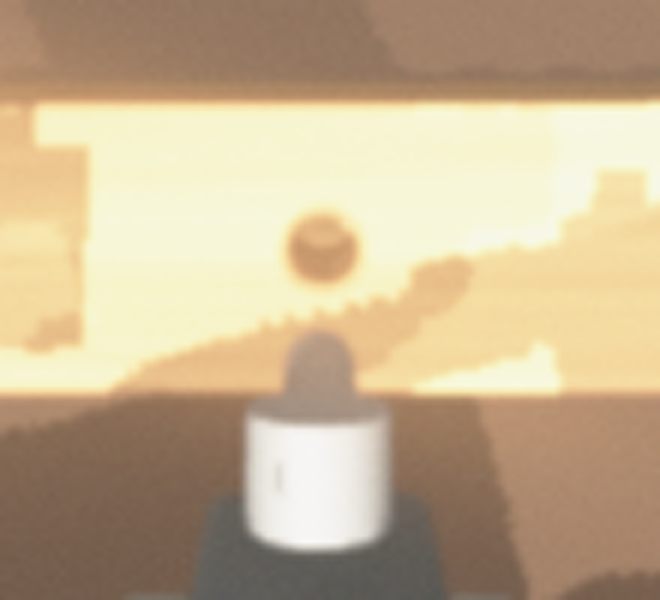

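View pics/t6c.png

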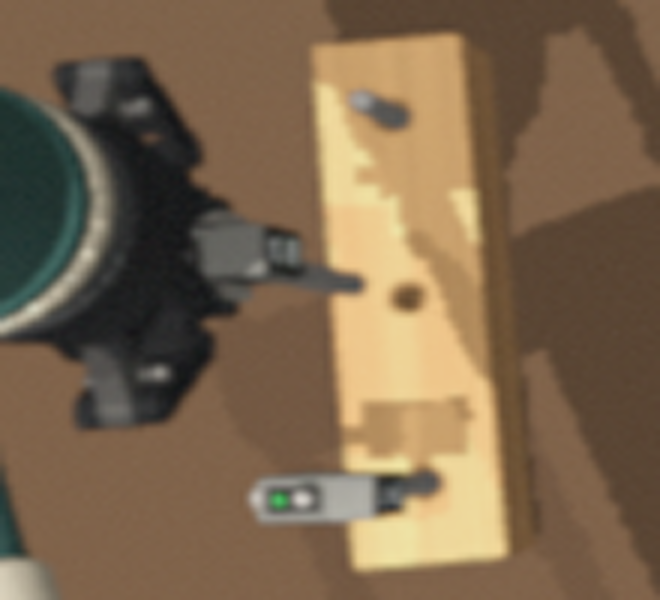

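```bash
python3 - <<'E'
from hs import *
z=np.load('pics/w6.npz');st=dict(tool_pos=z['tp'],tcp_rot=z['tr']);cw=cam('wrist',st);ct=cam('top');cs=cam('scene')
print(z['tp'])
print('hole w',onz(cw,253.6,171.3,.06),'hole t',onz(ct,167.8,219.2,.06))
for F in ([.531,.238,.149],[.531,.2365,.149],[.532,.2365,.149]):
    F=np.array(F); print(F,'w tip far', proj(cw,F+[0,.0035,0]),'t tip',proj(ct,F+[0,-.0035,0]),'s bottom',proj(cs,F),proj(cs,F+[0,0,.1]))
print('fit t axis', onz(ct,159.7-.8,216.6,.149), onz(cw,253.3,186,.149))
# clamp bore: from scene
for (u,v) in ((256,191),):pass
E
```

```text
[0.5308 0.2381 0.4667]
hole w [0.5314 0.2375 0.06  ] hole t [0.5295 0.2389 0.06  ]
[0.531 0.238 0.149] w tip far [253.7021 182.5826] t tip [159.8384 216.2667] s bottom [336.3525 236.6339] [342.0363 200.3228]
[0.531  0.2365 0.149 ] w tip far [253.5702 184.0079] t tip [160.4733 216.2571] s bottom [335.8859 236.178 ] [341.5238 199.8757]
[0.532  0.2365 0.149 ] w tip far [254.5414 184.0931] t tip [160.4823 215.8317] s bottom [335.5034 236.3652] [341.1123 200.0607]
fit t axis [0.5303 0.2367 0.149 ] [0.5309 0.2379 0.149 ]
```

```bash
python3 -m creep '[{"slide":[0.05,-0.03,0.5],"angular":[0,0,0]},{"slide":[0,0,0.8],"angular":[0,0,0]},{"slide":[0,0,0.8],"angular":[0,0,0]},{"slide":[0,0,0.5],"angular":[0,0,0]},{"slide":[0,0,0],"angular":[0,0,0]}]';python3 -m creep '[{"slide":[0,0,0],"angular":[0,0,0]},{"slide":[0,0,0],"angular":[0,0,0]},{"slide":[0,0,0],"angular":[0,0,0]}]'
python3 - <<'E'
from hs import *
p,_,_=grab('wrist','w7');s,_,_=grab('scene','s7')
print(bot.read_state()['tool_pos'])
a=cv2.resize(p[130:230,200:310,::-1],None,fx=4,fy=4,interpolation=cv2.INTER_CUBIC);b=cv2.resize(s[200:300,290:380,::-1],None,fx=4,fy=4,interpolation=cv2.INTER_CUBIC)
cv2.imwrite('pics/c7.png',np.hstack([a[:400,:],b]))
E
```

```text
time: 7.18
tool_pos: [0.5289, 0.2391, 0.3981]
tcp_rot: [-2.119, -2.315, 0.01]
wrist_force: [-0.8, 0.0, -3.0]
width: 0.223
time: 7.43
tool_pos: [0.5307, 0.2401, 0.4043]
tcp_rot: [2.12, 2.317, 0.004]
wrist_force: [-0.8, -0.3, -1.5]
width: 0.224
[0.5306 0.2401 0.4042]
```

View pics/c7.png

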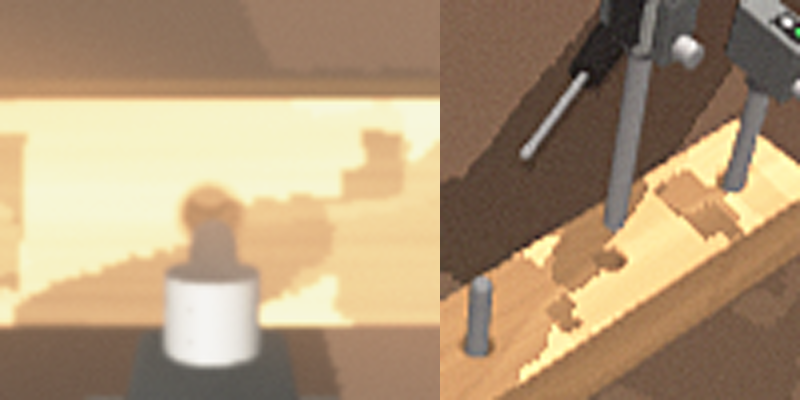

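```bash
python3 -m creep '[{"slide":[0,0,0.5],"angular":[0,0,0]},{"slide":[0,0,0.6],"angular":[0,0,0]},{"slide":[0,0,0.6],"angular":[0,0,0]},{"slide":[0,0,0.5],"angular":[0,0,0]},{"slide":[0,0,0],"angular":[0,0,0]}]';python3 -m creep '[{"slide":[0,0,0.4],"angular":[0,0,0]},{"slide":[0,0,0.3],"angular":[0,0,0]},{"slide":[0,0,0],"angular":[0,0,0]},{"slide":[0,0,0],"angular":[0,0,0]}]'
```

```text
time: 7.95
tool_pos: [0.5296, 0.2397, 0.3442]
tcp_rot: [-2.12, -2.317, 0.004]
wrist_force: [1.1, 1.4, -3.7]
width: 0.229
time: 8.28
tool_pos: [0.5301, 0.2398, 0.3298]
tcp_rot: [-2.12, -2.318, 0.002]
wrist_force: [-0.0, -0.3, -2.0]
width: 0.226
```

Inserted (TCP 0.330, bottom expected near 0.328). Release.

```bash
python3 -m creep '[{"slide":[0,0,0.06],"angular":[0,0,0]},{"slide":[0,0,0],"angular":[0,0,0]},{"slide":[0,0,0],"angular":[0,0,0]}]'; python3 -m creep '[{"slide":[0,0,0],"angular":[0,0,0]},{"slide":[0,0,0],"angular":[0,0,0]},{"slide":[0,0,0],"angular":[0,0,0]},{"slide":[0,0,0],"angular":[0,0,0]},{"slide":[0,0,0],"angular":[0,0,0]}]' -1;python3 -m creep '[{"slide":[0,0,-0.4],"angular":[0,0,0]},{"slide":[0,0,-0.8],"angular":[0,0,0]},{"slide":[0,0,-0.8],"angular":[0,0,0]},{"slide":[0,0,-0.8],"angular":[0,0,0]},{"slide":[0,0,-0.4],"angular":[0,0,0]}]'
python3 - <<'E'
from hs import *
housing('wrist','w8',.19,(.5305,.238))
housing('wrist','w9',.19,(.436,.228))
plan([.436,.228,.44],90)
E
```

```text
time: 8.53
tool_pos: [0.5303, 0.2399, 0.3291]
tcp_rot: [2.12, 2.318, 0.001]
wrist_force: [-0.8, -0.0, -1.6]
width: 0.23
time: 8.95
tool_pos: [0.5303, 0.2399, 0.329]
tcp_rot: [2.12, 2.318, 0.001]
wrist_force: [-0.8, -0.1, -0.9]
width: 0.917
time: 9.37
tool_pos: [0.5308, 0.2402, 0.4125]
tcp_rot: [2.119, 2.316, 0.007]
wrist_force: [0.8, -0.2, 0.5]
width: 0.998
wrist w8 n 1695 px [246.6354 221.5221] rect mm ((527.6392822265625, 235.45262145996094), (19.472755432128906, 46.105499267578125), 5.520749092102051) med [0.5278 0.2366 0.1907] mean [0.5278 0.2359]
wrist w9 n 2112 px [116.8854 208.1553] rect mm ((437.1378173828125, 237.15611267089844), (24.573760986328125, 46.65384292602539), 0.20647040009498596) med [0.4372 0.2379 0.1904] mean [0.4369 0.2378]
pos [0.531  0.2402 0.4121] D [-0.095  -0.0122  0.0279] rot deg tool [ 0.31 -0.11  5.09] rows 4 t 9.4667
1 [-0.04, -0.96, -0.28] [0.02, -0.01, 0.32]
2 [-0.06, -0.95, -0.28] [0.02, -0.01, 0.32]
3 [-0.08, -0.95, -0.28] [0.02, -0.01, 0.32]
4 [-0.1, -0.95, -0.28] [0.02, -0.01, 0.32]
```

View pics/w9.png

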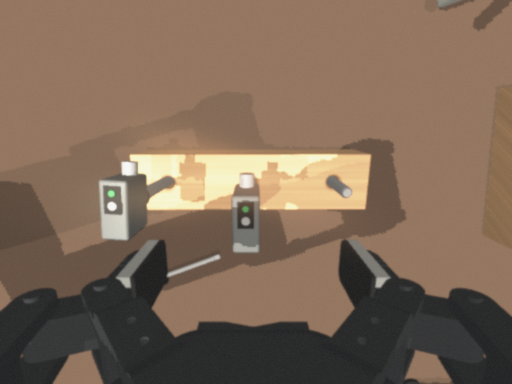

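```bash
python3 -m creep '[{"slide":[-0.05,-0.95,-0.35],"angular":[0,0,0.25]},{"slide":[-0.05,-0.95,-0.35],"angular":[0,0,0.25]},{"slide":[-0.05,-0.95,-0.35],"angular":[0,0,0.25]},{"slide":[-0.05,-0.95,-0.2],"angular":[0,0,0.25]},{"slide":[0,0,0],"angular":[0,0,0]}]';python3 -m creep '[{"slide":[0,0,0],"angular":[0,0,0]},{"slide":[0,0,0],"angular":[0,0,0]},{"slide":[0,0,0],"angular":[0,0,0]}]'
python3 - <<'E'
from hs import *
housing('wrist','w10',.19,(.436,.23))
housing('top','t10',.19,(.436,.23))
plan([.436,.228,.44],90)
E
```

```text
time: 9.88
tool_pos: [0.4327, 0.2286, 0.4398]
tcp_rot: [-2.199, -2.242, 0.003]
wrist_force: [-0.5, -1.0, -0.6]
width: 1.002
time: 10.13
tool_pos: [0.4362, 0.229, 0.439]
tcp_rot: [-2.2, -2.242, 0.002]
wrist_force: [-0.3, 0.3, 0.3]
width: 0.999
wrist w10 n 1403 px [250.814  194.3528] rect mm ((434.0185546875, 237.07276916503906), (19.582263946533203, 44.9688720703125), 1.67891526222229) med [0.4342 0.2383 0.1907] mean [0.4342 0.2376]
top t10 n 193 px [153.342  258.9534] rect mm ((434.08892822265625, 234.9558868408203), (19.514175415039062, 46.69990921020508), 1.5721626281738281) med [0.4339 0.2354 0.1908] mean [0.4339 0.2353]
pos [0.4363 0.229  0.4391] D [-0.0003 -0.001   0.0009] rot deg tool [-0.06  0.03  1.08] rows 1 t 10.2333
1 [-0.04, -0.01, -0.03] [-0.02, 0.01, 0.27]
```

View pics/w10.png

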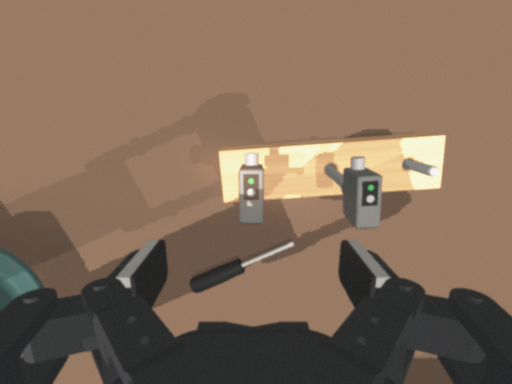

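```bash
python3 -m creep '[{"slide":[0.28,-0.09,0.6],"angular":[0,0,-0.12]},{"slide":[0,0,0.8],"angular":[0,0,0]},{"slide":[0,0,0.6],"angular":[0,0,0]},{"slide":[0,0,0.4],"angular":[0,0,0]},{"slide":[0,0,0],"angular":[0,0,0]}]';python3 -m creep '[{"slide":[0,0,0],"angular":[0,0,0]},{"slide":[0,0,0],"angular":[0,0,0]},{"slide":[0,0,0],"angular":[0,0,0]}]'
python3 - <<'E'
from hs import *
housing('wrist','w11',.19,(.434,.236))
p,d,st,c,P,m=housing('scene','s11',.19,(.434,.236))
plan([.434,.236,.328],91.6)
# post lean in scene
m=(np.hypot(P[...,0]-.436,P[...,1]-.236)<.03)&(P[...,2]>.065)&(P[...,2]<.13)
for v in range(215,250,3):
    us=np.where(m[v])[0]
    if len(us): print(v,us.min(),us.max(),P[v,us].mean(0))
E
```

```text
time: 10.65
tool_pos: [0.4329, 0.2355, 0.3768]
tcp_rot: [-2.19, -2.25, 0.008]
wrist_force: [-0.6, 0.1, 0.1]
width: 0.996
time: 10.9
tool_pos: [0.434, 0.2361, 0.3812]
tcp_rot: [2.19, 2.251, 0.003]
wrist_force: [0.0, 0.7, 0.0]
width: 0.999
wrist w11 n 2374 px [252.6601 229.6453] rect mm ((434.1540222167969, 237.3978729248047), (19.687828063964844, 46.32072067260742), 1.958042860031128) med [0.4341 0.2391 0.1907] mean [0.4341 0.2382]
scene s11 n 212 px [374.4764 206.6792] rect mm ((438.8451843261719, 239.8658447265625), (50.729618072509766, 29.42269515991211), 89.2650146484375) med [0.438  0.2395 0.1892] mean [0.4385 0.2408]
pos [0.4338 0.2361 0.3811] D [ 0.0002 -0.0001 -0.0531] rot deg tool [ 0.11 -0.05 -0.03] rows 3 t 11.0
1 [-0.0, 0.0, 0.71] [0.01, -0.0, -0.0]
2 [-0.0, 0.0, 0.71] [0.01, -0.0, -0.0]
3 [-0.0, 0.0, 0.71] [0.01, -0.0, -0.0]
224 366 366 [0.4389 0.2293 0.1297]
227 366 371 [0.4364 0.2356 0.1245]
230 365 370 [0.4376 0.2349 0.1151]
233 364 369 [0.4384 0.2355 0.1066]
236 363 368 [0.4375 0.2339 0.0951]
239 362 367 [0.4385 0.2338 0.0857]
242 361 366 [0.4381 0.2326 0.0745]
245 362 365 [0.4389 0.2346 0.0668]
```

View pics/w11.png

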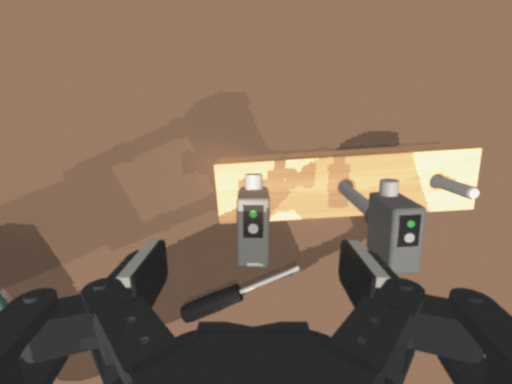

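View pics/s11.png

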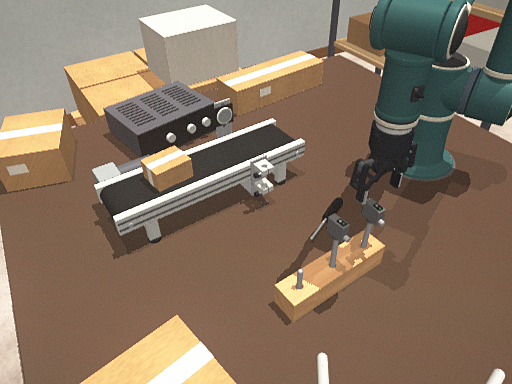

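```bash
python3 -m creep '[{"slide":[0,0,0],"angular":[0,0,0]},{"slide":[0,0,0],"angular":[0,0,0]},{"slide":[0,0,0],"angular":[0,0,0]},{"slide":[0,0,0.4],"angular":[0,0,0]},{"slide":[0,0,0.5],"angular":[0,0,0]}]' -0.1 60;python3 -m creep '[{"slide":[0,0,0.5],"angular":[0,0,0]},{"slide":[0,0,0.5],"angular":[0,0,0]},{"slide":[0,0,0.2],"angular":[0,0,0]},{"slide":[0,0,0],"angular":[0,0,0]},{"slide":[0,0,0],"angular":[0,0,0]}]'
python3 - <<'E'
from hs import *
grab('wrist','w12'); plan([.434,.236,.328],91.6)
E
```

```text
time: 11.42
tool_pos: [0.4338, 0.2361, 0.3578]
tcp_rot: [2.19, 2.251, 0.004]
wrist_force: [0.6, -0.0, -1.0]
width: 0.551
time: 11.83
tool_pos: [0.4331, 0.2358, 0.3265]
tcp_rot: [-2.19, -2.251, 0.003]
wrist_force: [0.7, -0.4, 0.7]
width: 0.551
pos [0.4335 0.236  0.3273] D [0.0005 0.     0.0007] rot deg tool [-0.01  0.   -0.03] rows 1 t 11.8833
1 [0.0, 0.02, -0.03] [-0.0, 0.0, -0.01]
```

View pics/w12.png

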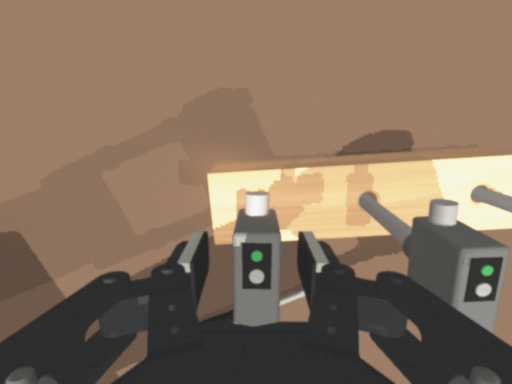

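Housing centred between the pads. Close and lift.

```bash
python3 -m creep '[{"slide":[0,0,0],"angular":[0,0,0]},{"slide":[0,0,0],"angular":[0,0,0]},{"slide":[0,0,0],"angular":[0,0,0]},{"slide":[0,0,0],"angular":[0,0,0]},{"slide":[0,0,0],"angular":[0,0,0]}]' 1 70; python3 -m creep '[{"slide":[0,0,0],"angular":[0,0,0]},{"slide":[0,0,-0.2],"angular":[0,0,0]},{"slide":[0,0,-0.4],"angular":[0,0,0]},{"slide":[0,0,-0.5],"angular":[0,0,0]},{"slide":[0,0,-0.6],"angular":[0,0,0]}]'; python3 -m creep '[{"slide":[0,0,-0.8],"angular":[0,0,0]},{"slide":[0,0,-0.8],"angular":[0,0,0]},{"slide":[0,0,-0.8],"angular":[0,0,0]},{"slide":[0,0,-0.8],"angular":[0,0,0]},{"slide":[0,0,-0.8],"angular":[0,0,0]}]';python3 -m creep '[{"slide":[0,0,0],"angular":[0,0,0]},{"slide":[0,0,0],"angular":[0,0,0]},{"slide":[0,0,0],"angular":[0,0,0]}]'
python3 - <<'E'
from hs import *
p,d,st=grab('scene','s13'); c=cam('scene'); P=cloud(c,d); tp=st['tool_pos']
grab('wrist','w13')
m=(np.hypot(P[...,0]-tp[0],P[...,1]-tp[1])<.025)&(P[...,2]>.1)&(P[...,2]<.27)
for v in range(120,245,4):
    us=np.where(m[v])[0]
    if len(us): print(v,us.min(),us.max(),P[v,us].mean(0))
plan([.5145,-.0735,.48],94)
E
```

```text
time: 12.3
tool_pos: [0.4338, 0.236, 0.3284]
tcp_rot: [2.19, 2.251, 0.003]
wrist_force: [1.1, -1.0, 3.4]
width: 0.228
time: 12.72
tool_pos: [0.4332, 0.2359, 0.3702]
tcp_rot: [-2.19, -2.251, 0.001]
wrist_force: [2.8, 0.9, -3.6]
width: 0.226
time: 13.13
tool_pos: [0.4324, 0.2359, 0.4716]
tcp_rot: [-2.189, -2.25, 0.002]
wrist_force: [0.4, 0.8, -2.4]
width: 0.224
time: 13.38
tool_pos: [0.4327, 0.2358, 0.469]
tcp_rot: [-2.19, -2.251, 0.003]
wrist_force: [0.9, -0.1, -2.9]
width: 0.228
176 377 383 [0.4344 0.2341 0.2646]
180 376 382 [0.4343 0.2338 0.2543]
184 375 381 [0.4347 0.2339 0.2442]
188 374 380 [0.4346 0.2336 0.2335]
192 373 378 [0.4352 0.2325 0.2224]
196 372 377 [0.4351 0.2321 0.2112]
200 371 376 [0.4355 0.2322 0.2005]
204 370 375 [0.435  0.2316 0.1886]
208 369 374 [0.435  0.2312 0.1769]
212 368 373 [0.435  0.231  0.1651]
216 369 371 [0.434  0.2311 0.1529]
pos [0.4327 0.2357 0.468 ] D [ 0.0818 -0.3092  0.012 ] rot deg tool [-0.21  0.07 -2.42] rows 13 t 13.4833
1 [-0.96, 0.23, -0.04] [-0.0, 0.0, -0.05]
2 [-0.96, 0.22, -0.04] [-0.0, 0.0, -0.05]
3 [-0.96, 0.22, -0.04] [-0.0, 0.0, -0.05]
4 [-0.96, 0.22, -0.04] [-0.0, 0.0, -0.05]
5 [-0.96, 0.21, -0.04] [-0.0, 0.0, -0.05]
6 [-0.96, 0.21, -0.04] [-0.0, 0.0, -0.05]
7 [-0.96, 0.21, -0.04] [-0.0, 0.0, -0.05]
8 [-0.96, 0.2, -0.04] [-0.0, 0.0, -0.05]
9 [-0.96, 0.2, -0.04] [-0.0, 0.0, -0.05]
10 [-0.96, 0.2, -0.04] [-0.0, 0.0, -0.05]
11 [-0.96, 0.19, -0.04] [-0.0, 0.0, -0.05]
12 [-0.97, 0.19, -0.04] [-0.0, 0.0, -0.05]
13 [-0.97, 0.19, -0.04] [-0.0, 0.0, -0.05]
```

View pics/s13.png

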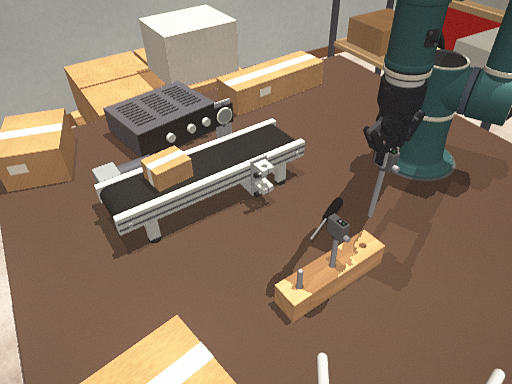

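View pics/w13.png

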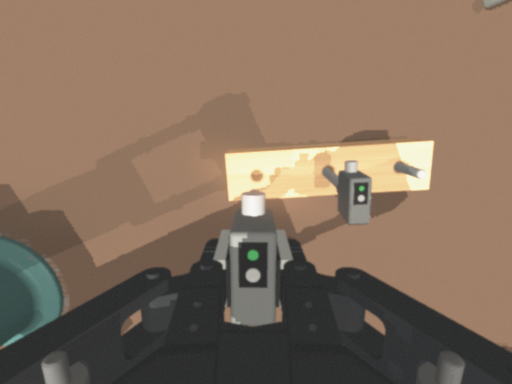

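```bash
python3 -m creep '[{"slide":[-0.4,0.1,-0.1],"angular":[0,0,-0.05]},{"slide":[-0.8,0.2,-0.1],"angular":[0,0,-0.05]},{"slide":[-0.96,0.22,-0.1],"angular":[0,0,-0.05]},{"slide":[-0.96,0.22,-0.1],"angular":[0,0,-0.05]},{"slide":[-0.96,0.21,-0.1],"angular":[0,0,-0.05]}]';python3 -m creep '[{"slide":[-0.96,0.21,-0.1],"angular":[0,0,-0.05]},{"slide":[-0.96,0.21,0],"angular":[0,0,-0.05]},{"slide":[-0.96,0.21,0],"angular":[0,0,-0.05]},{"slide":[-0.96,0.2,0],"angular":[0,0,-0.05]},{"slide":[-0.96,0.2,0],"angular":[0,0,-0.05]}]';python3 -m creep '[{"slide":[-0.96,0.2,0],"angular":[0,0.1,-0.05]},{"slide":[-0.96,0.2,0],"angular":[0,0.1,-0.05]},{"slide":[-0.96,0.2,0],"angular":[0,0.1,0]},{"slide":[-0.6,0.1,0],"angular":[0,0.12,0]},{"slide":[0,0,0],"angular":[0,0,0]}]';python3 -m creep '[{"slide":[0,0,0],"angular":[0,0,0]},{"slide":[0,0,0],"angular":[0,0,0]},{"slide":[0,0,0],"angular":[0,0,0]},{"slide":[0,0,0],"angular":[0,0,0]}]'
cat >> hs.py <<'E'
def post(tag,zr=(.18,.29)):
    p,d,st=grab('scene',tag); c=cam('scene'); P=cloud(c,d); T=R.from_rotvec(st['tcp_rot']); g=T.apply([0,0,.155])+st['tool_pos']; print('tcp',st['tool_pos'],'grasp',g,'toolz',T.apply([0,0,1]),'psi',np.degrees(np.arctan2(*T.apply([1,0,0])[1::-1])),'t',st['time'])
    m=(np.hypot(P[...,0]-g[0],P[...,1]-g[1])<.025)&(P[...,2]>zr[0])&(P[...,2]<zr[1])
    A=[]
    for v in range(60,245):
        us=np.where(m[v])[0]
        if 4<=len(us)<=8: A.append([us.mean(),v,*P[v,us].mean(0)])
    A=np.array(A)
    print('px top',A[0,:2],'px bottom',A[-1,:2],len(A)); 
    fx=np.polyfit(A[:,4],A[:,2],1);fy=np.polyfit(A[:,4],A[:,3],1); print('dx/dz',fx[0],'dy/dz',fy[0],'at z=.2 surface',np.polyval(fx,.2),np.polyval(fy,.2)); return A
def slide(D,st=None):
    st=st or bot.read_state(); print('shares',(R.from_rotvec(st['tcp_rot']).inv().apply(D)/.025).round(2))
E
python3 - <<'E'
from hs import *
post('s14'); p,_,_=grab('wrist','w14'); t,_,_=grab('top','t14')
cv2.imwrite('pics/t14c.png',np.hstack([cv2.resize(t[180:260,260:340,::-1],None,fx=5,fy=5,interpolation=cv2.INTER_CUBIC),cv2.resize(p[130:210,210:290,::-1],None,fx=5,fy=5,interpolation=cv2.INTER_CUBIC)]))
E
```

```text
time: 13.9
tool_pos: [0.4607, 0.1333, 0.4816]
tcp_rot: [-2.169, -2.271, 0.003]
wrist_force: [1.1, 0.4, -1.9]
width: 0.226
time: 14.32
tool_pos: [0.4925, 0.0144, 0.484]
tcp_rot: [-2.15, -2.289, 0.002]
wrist_force: [-0.1, 0.3, -2.1]
width: 0.222
time: 14.73
tool_pos: [0.516, -0.0726, 0.4829]
tcp_rot: [-2.131, -2.277, -0.028]
wrist_force: [0.1, -0.6, -2.1]
width: 0.223
time: 15.07
tool_pos: [0.5156, -0.0686, 0.484]
tcp_rot: [-2.127, -2.282, -0.031]
wrist_force: [-0.6, 0.2, -2.5]
width: 0.229
tcp [ 0.5156 -0.0686  0.484 ] grasp [ 0.5153 -0.064   0.3291] toolz [-0.0023  0.0294 -0.9996] psi 94.04584759410402 t 15.0667
px top [265.5 113. ] px bottom [265. 150.] 38
dx/dz -0.008171268078356275 dy/dz 0.007187309122798003 at z=.2 surface 0.5172577949471147 -0.06357087492416902
```

View pics/t14c.png

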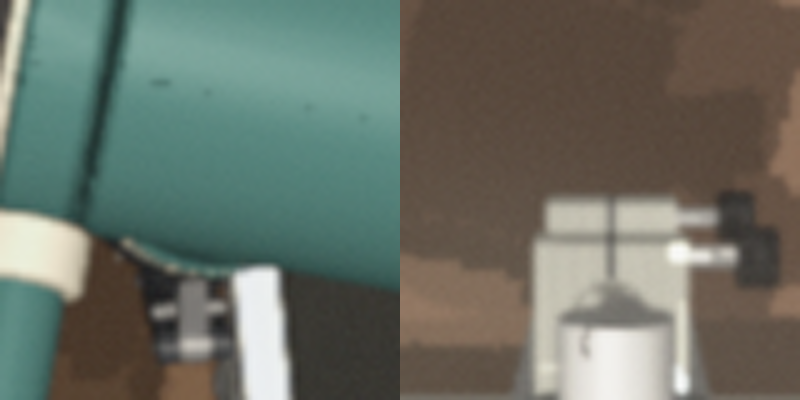

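View pics/s14.png

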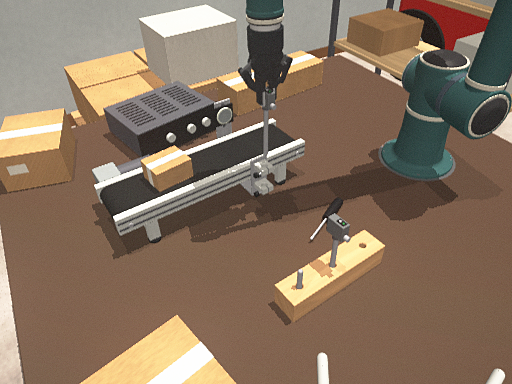

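```bash
python3 -m creep '[{"slide":[-0.4,-0.03,0],"angular":[0,0,0]},{"slide":[0,0,0],"angular":[0,0,0]},{"slide":[0,0,0],"angular":[0,0,0]},{"slide":[0,0,0],"angular":[0,0,0]},{"slide":[0,0,0],"angular":[0,0,0]}]'
python3 - <<'E'
from hs import *
A=post('s15'); p,_,_=grab('wrist','w15')
s=cv2.imread('pics/s6.png');s2=cv2.imread('pics/s15.png')
cv2.imwrite('pics/s15c.png',np.hstack([cv2.resize(x[130:205,235:290],None,fx=7,fy=7,interpolation=cv2.INTER_CUBIC) for x in(s,s2)]))
cs=cam('scene')
for y in(-.0725,-.0735,-.0745): print(proj(cs,[.5148,y,.125]))
E
```

```text
time: 15.63
tool_pos: [0.5158, -0.0794, 0.4838]
tcp_rot: [-2.129, -2.281, -0.031]
wrist_force: [0.4, 0.3, -1.9]
width: 0.222
tcp [ 0.5158 -0.0794  0.4838] grasp [ 0.5155 -0.0749  0.3289] toolz [-0.002   0.0294 -0.9996] psi 93.95909100791108 t 15.6333
px top [263. 111.] px bottom [262.5 148. ] 38
dx/dz -0.005817907350830249 dy/dz 0.007750537659657286 at z=.2 surface 0.5167661053042757 -0.07401606038821111
[264.118  166.2094]
[263.9178 166.0137]
[263.7178 165.8182]
```

View pics/s15c.png

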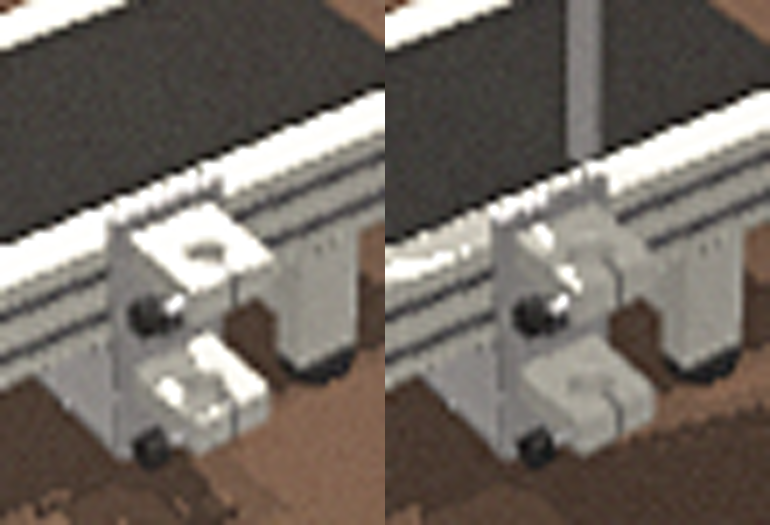

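View pics/w15.png

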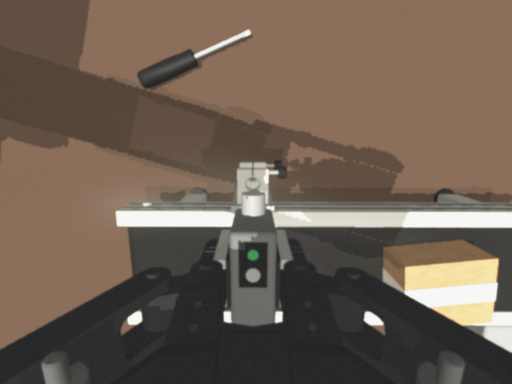

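```bash
python3 - <<'E'
from hs import *
cs=cam('scene'); print('bore s',onz(cs,264.1,165.2,.125), 'low mouth', onz(cs,(588-385)/7-.5+235, 383/7-.5+130,.061), onz(cs,(205)/7-.5+235, 383/7-.5+130,.061))
z=np.load('pics/s15.npz'); g=cv2.cvtColor(z['p'],cv2.COLOR_RGB2GRAY)
for r in range(128,156,2): print(r,g[r,254:273])
for F in ([.5155,-.0745,.166],[.5155,-.0735,.166],[.514,-.0735,.166]):
    F=np.array(F);print(F,[proj(cs,F+[0,0,h]) for h in(0,.05,.1)])
z=np.load('pics/w15.npz');st=dict(tool_pos=z['tp'],tcp_rot=z['tr']);cw=cam('wrist',st)
cv2.imwrite('pics/w15c.png',cv2.resize(z['p'][150:220,215:300,::-1],None,fx=8,fy=8,interpolation=cv2.INTER_CUBIC))
for F in([.5155,-.0745,.166],[.5145,-.0735,.125],[.5145,-.0735+.018,.125],[.5145,-.0735+.018,.061]): print(F,proj(cw,F))
E
```

```text
bore s [ 0.5125 -0.0763  0.125 ] low mouth [ 0.5146 -0.0768  0.061 ] [ 0.5139 -0.0764  0.061 ]
128 [255 252 216 196  82  53  38 106 123 126 125 115  60  60  57  60  61  59
  62]
130 [ 63  44  56  54  61  55  48 111 127 126 129 102  55  56  62  63  64  56
  57]
132 [ 62  60  59  59  60  62  58 113 124 126 126  96  60  55  59  59  66  59
  61]
134 [ 67  67  60  56  59  58  52 115 126 127 125 102  59  56  65  63  60  60
  65]
136 [ 63  61  58  61  60  63  53 121 123 122 125 103  55  62  60  59  61  57
  60]
138 [ 61  65  63  61  61  58  56 120 127 128 127 100  55  54  59  61  60  55
  60]
140 [ 61  62  57  59  57  59  51 120 124 129 125  98  56  58  66  65  59  62
  61]
142 [ 63  62  64  61  62  60  49 118 123 129 127  97  57  60  64  64  67  53
  56]
144 [ 62  63  65  63  67  61  55 121 128 126 130  96  60  57  58  64  56  61
  61]
146 [ 62  67  65  64  62  54  54 124 125 125 125  93  60  60  59  60  65  60
  62]
148 [ 58  64  64  59  63  57  55 119 130 134 124  89  58  59  61  62  56  52
  52]
150 [ 58  58  63  65  59  61  54 116 128 127 125 102  57  55  45  33  62 135
 254]
152 [ 62  57  60  64  59  58  58  94 129 119  97  63 132 254 254 255 255 255
 254]
154 [ 62  58  55  54  49  38  31 143 255 179 255 223 241 253 250 249 251 254
 255]
[ 0.5155 -0.0745  0.166 ] [array([263.3802, 153.0292]), array([263.2395, 136.4181]), array([263.0895, 118.7142])]
[ 0.5155 -0.0735  0.166 ] [array([263.5851, 153.2215]), array([263.4508, 136.6057]), array([263.3076, 118.896 ])]
[ 0.514  -0.0735  0.166 ] [array([264.0874, 153.04  ]), array([263.9692, 136.4278]), array([263.8432, 118.7225])]
[0.5155, -0.0745, 0.166] [252.7498 190.2103]
[0.5145, -0.0735, 0.125] [251.9316 181.991 ]
[0.5145, -0.055499999999999994, 0.125] [253.0137 166.6852]
[0.5145, -0.055499999999999994, 0.061] [252.9383 160.6545]
```

View pics/w15c.png

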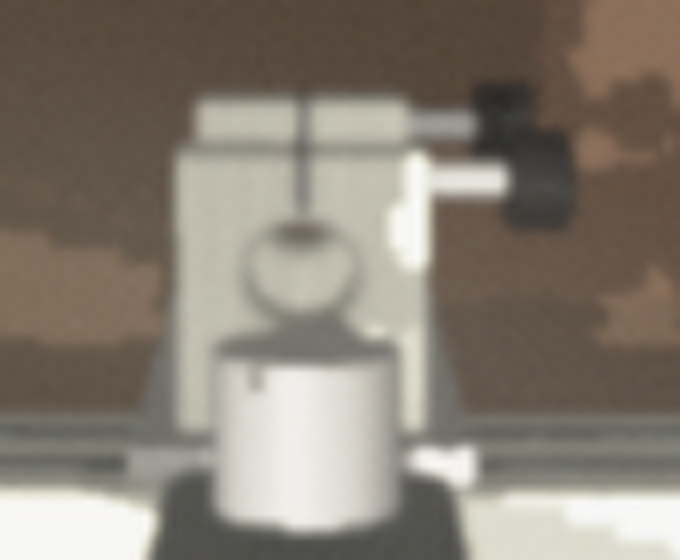

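```bash
python3 - <<'E'
from hs import *
z=np.load('pics/w15.npz');st=dict(tool_pos=z['tp'],tcp_rot=z['tr']);cw=cam('wrist',st);cs=cam('scene')
print('bore w',onz(cw,252.1,183,.125)); g=cv2.cvtColor(z['p'],cv2.COLOR_RGB2GRAY); print(g[184:196,244:266])
print('foot w (tip far side)', onz(cw,253.5,189,.166))
q=onz(cs,262.9,150,.172);print('foot lateral s',q@[-.86,.51,0],'bore lateral',onz(cs,264.1,165.2,.125)@[-.86,.51,0])
E
```

```text
bore w [ 0.5148 -0.0747  0.125 ]
[[177 163 163 178 188 187 188 189 194 192 191 190 191 187 174 162 173 183
  189 189 192 196]
 [178 163 154 173 185 187 188 189 193 194 191 189 188 180 162 159 170 183
  190 191 191 192]
 [181 165 149 159 176 182 185 190 195 192 191 187 183 166 150 160 176 185
  189 190 190 191]
 [185 170 154 146 153 167 177 183 190 187 183 177 165 150 147 163 179 186
  190 190 192 191]
 [186 177 164 149 142 145 155 162 168 164 159 147 140 140 157 174 184 187
  190 191 190 191]
 [187 184 175 162 147 137 133 133 137 132 130 125 122 136 160 180 187 190
  189 190 190 191]
 [185 181 176 167 157 141 127 123 120 121 117 116 117 125 149 174 189 200
  199 193 192 194]
 [169 160 156 147 139 127 121 117 118 116 117 117 115 117 129 152 183 207
  210 195 194 203]
 [137 130 127 125 120 117 117 116 116 117 116 118 116 118 119 126 145 162
  162 164 184 211]
 [120 119 116 116 114 117 115 116 115 115 117 115 118 116 116 117 120 123
  124 131 158 199]
 [135 132 129 125 125 124 119 120 120 119 119 119 120 123 125 126 127 128
  131 133 148 191]
 [178 174 160 152 159 163 162 160 159 157 155 150 148 153 155 159 157 157
  157 152 154 190]]
foot w (tip far side) [ 0.5162 -0.0732  0.166 ]
foot lateral s -0.4824410958217526 bore lateral -0.4796853208133462
```

```bash
python3 -m creep '[{"slide":[0,-0.07,0],"angular":[0,0.1,0]},{"slide":[0,0,0],"angular":[0,0,0]},{"slide":[0,0,0],"angular":[0,0,0]},{"slide":[0,0,0],"angular":[0,0,0]},{"slide":[0,0,0],"angular":[0,0,0]}]'
python3 - <<'E'
from hs import *
A=post('s16'); p,_,_=grab('wrist','w16')
cv2.imwrite('pics/w16c.png',cv2.resize(p[150:220,215:300,::-1],None,fx=8,fy=8,interpolation=cv2.INTER_CUBIC))
slide([0,0,-.03]);slide([0,0,-.1])
E
```

```text
time: 16.15
tool_pos: [0.5141, -0.0795, 0.4838]
tcp_rot: [-2.125, -2.278, -0.039]
wrist_force: [0.6, 1.0, -3.7]
width: 0.225
tcp [ 0.5141 -0.0795  0.4838] grasp [ 0.5137 -0.0739  0.329 ] toolz [-0.0024  0.0362 -0.9993] psi 93.97563010601039 t 16.15
px top [264. 111.] px bottom [264. 148.] 38
dx/dz -0.0024174482827984197 dy/dz 0.007442460714006441 at z=.2 surface 0.5147370410859451 -0.07233239857210304
shares [-0.04 -0.    1.2 ]
shares [-0.15 -0.    4.  ]
```

View pics/w16c.png

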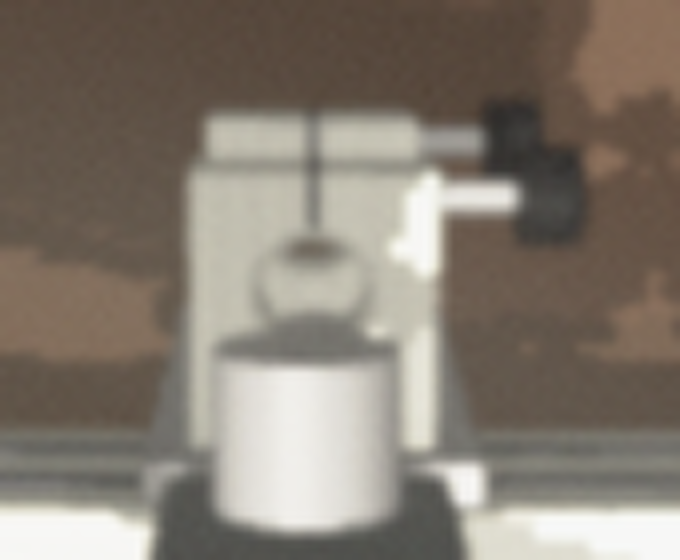

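```bash
python3 -m creep '[{"slide":[-0.01,0,0.4],"angular":[0,0,0]},{"slide":[-0.02,0,0.5],"angular":[0,0,0]},{"slide":[-0.01,0,0.4],"angular":[0,0,0]},{"slide":[0,0,0],"angular":[0,0,0]},{"slide":[0,0,0],"angular":[0,0,0]}]';python3 -m creep '[{"slide":[0,0,0],"angular":[0,0,0]},{"slide":[0,0,0],"angular":[0,0,0]}]'
python3 - <<'E'
from hs import *
A=post('s17',(.15,.26)); p,_,_=grab('wrist','w17')
s=cv2.imread('pics/s17.png')
cv2.imwrite('pics/w17c.png',np.hstack([cv2.resize(p[150:220,215:270,::-1],None,fx=7,fy=7,interpolation=cv2.INTER_CUBIC),cv2.resize(s[130:200,235:290],None,fx=7,fy=7,interpolation=cv2.INTER_CUBIC)]))
E
```

```text
time: 16.67
tool_pos: [0.5136, -0.0792, 0.4493]
tcp_rot: [-2.123, -2.275, -0.036]
wrist_force: [1.1, 0.3, -2.2]
width: 0.229
time: 16.83
tool_pos: [0.5143, -0.0794, 0.4518]
tcp_rot: [-2.125, -2.278, -0.039]
wrist_force: [-0.5, 0.6, -2.1]
width: 0.224
tcp [ 0.5143 -0.0794  0.4518] grasp [ 0.514  -0.0738  0.2969] toolz [-0.0017  0.036  -0.9993] psi 93.97507753982586 t 16.8333
px top [264. 122.] px bottom [263.5 158. ] 37
dx/dz -0.006225092931496007 dy/dz 0.0074430081572092474 at z=.2 surface 0.5150314172248099 -0.07202143745603795
```

View pics/w17c.png

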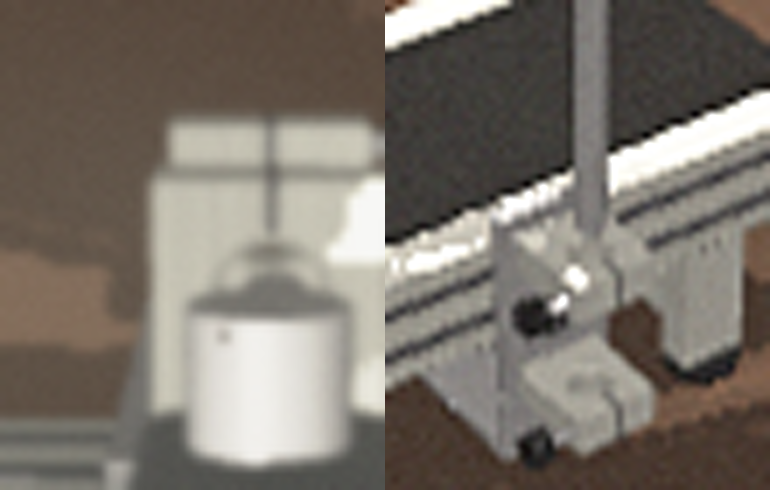

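```bash
python3 -m creep '[{"slide":[-0.01,0,0.3],"angular":[0,0,0]},{"slide":[-0.01,0,0.3],"angular":[0,0,0]},{"slide":[-0.01,0,0.2],"angular":[0,0,0]},{"slide":[0,0,0],"angular":[0,0,0]},{"slide":[0,0,0],"angular":[0,0,0]}]'
python3 - <<'E'
from hs import *
s0=bot.read_state();print(s0['wrist_force'],s0['torque'],s0['tool_pos'])
p,_,_=grab('wrist','w18'); s,_,_=grab('scene','s18')
cv2.imwrite('pics/w18c.png',np.hstack([cv2.resize(p[150:220,215:270,::-1],None,fx=7,fy=7,interpolation=cv2.INTER_CUBIC),cv2.resize(s[130:200,235:290,::-1],None,fx=7,fy=7,interpolation=cv2.INTER_CUBIC)]))
E
```

```text
time: 17.35
tool_pos: [0.5138, -0.0793, 0.4303]
tcp_rot: [-2.124, -2.276, -0.037]
wrist_force: [0.1, 0.5, -1.6]
width: 0.224
[ 0.0879  0.5155 -1.6038] [-0.01   -0.0004 -0.0262] [ 0.5138 -0.0793  0.4303]
```

View pics/w18c.png

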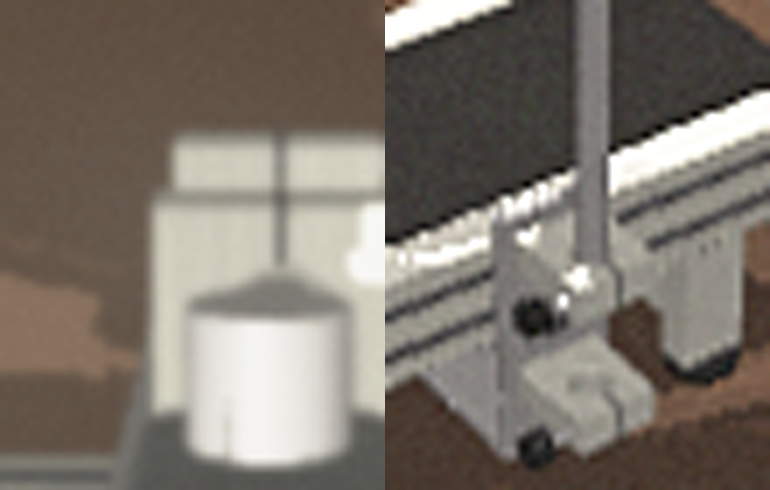

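```bash
python3 -m creep '[{"slide":[-0.02,0,0.4],"angular":[0,0,0]},{"slide":[-0.02,0,0.4],"angular":[0,0,0]},{"slide":[-0.02,0,0.4],"angular":[0,0,0]},{"slide":[0,0,0],"angular":[0,0,0]},{"slide":[0,0,0],"angular":[0,0,0]}]'
python3 - <<'E'
from hs import *
s0=bot.read_state();print(s0['wrist_force'],s0['torque'],s0['tool_pos'])
A=post('s19',(.13,.21)); s=cv2.imread('pics/s19.png'); p,_,_=grab('wrist','w19')
cv2.imwrite('pics/w19c.png',np.hstack([cv2.resize(p[150:220,215:270,::-1],None,fx=7,fy=7,interpolation=cv2.INTER_CUBIC),cv2.resize(s[130:200,235:290],None,fx=7,fy=7,interpolation=cv2.INTER_CUBIC)]))
E
```

```text
time: 17.87
tool_pos: [0.5137, -0.0797, 0.3997]
tcp_rot: [-2.123, -2.276, -0.037]
wrist_force: [-1.4, 0.5, -1.8]
width: 0.225
[-1.3721  0.4958 -1.8429] [-0.0261 -0.0303  0.0273] [ 0.5137 -0.0797  0.3997]
tcp [ 0.5137 -0.0797  0.3997] grasp [ 0.5129 -0.074   0.2448] toolz [-0.005   0.0367 -0.9993] psi 93.96944213753032 t 17.8667
px top [264.5 140. ] px bottom [264.5 163. ] 24
dx/dz -0.010576715130210268 dy/dz -0.007316443648089641 at z=.2 surface 0.5137256021962426 -0.07160192470009702
```

View pics/w19c.png

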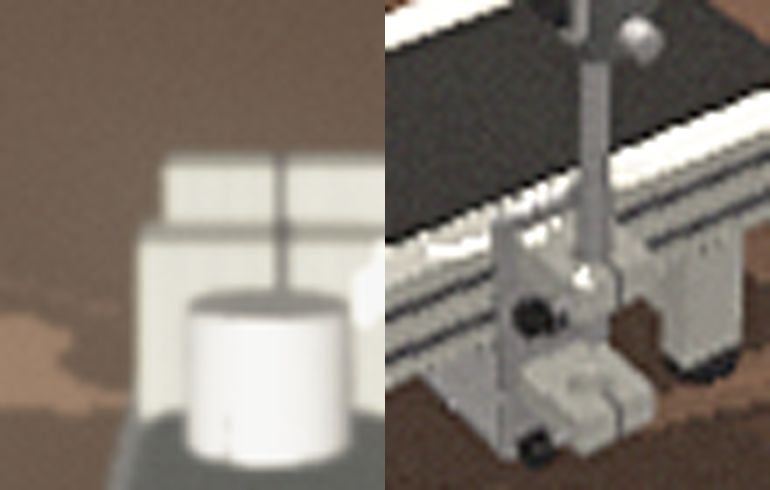

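```bash
python3 - <<'E'
from hs import *
a=cv2.imread('pics/scene0.png');b=cv2.imread('pics/s6.png');c=cv2.imread('pics/s19.png')
cv2.imwrite('pics/x.png',np.hstack([cv2.resize(x[155:205,250:275],None,fx=10,fy=10,interpolation=cv2.INTER_CUBIC) for x in(a,b,c)]))
cs=cam('scene')
for z in(.082,.1,.125,.061):print(z,proj(cs,[.5145,-.0735,z]))
E
```

```text
0.082 [264.1113 178.8155]
0.1 [264.0719 173.5209]
0.125 [264.0158 165.9769]
0.061 [264.1562 184.8529]
```

View pics/x.png

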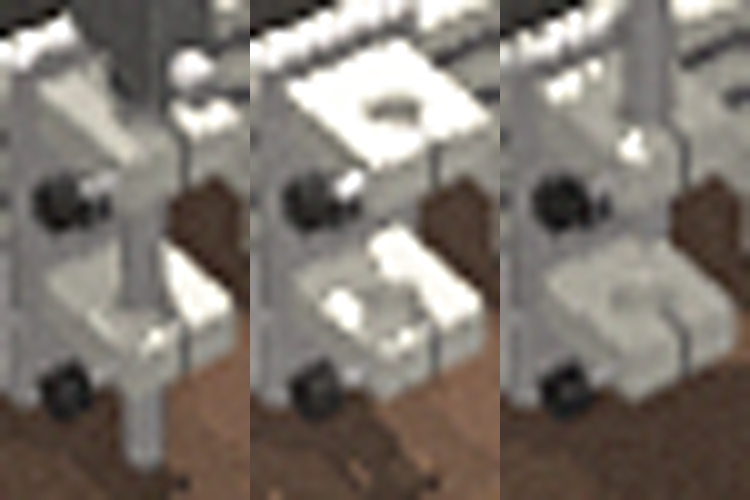

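```bash
python3 -m creep '[{"slide":[-0.02,0,0.3],"angular":[0,0,0]},{"slide":[-0.01,0,0.3],"angular":[0,0,0]},{"slide":[0,0,0],"angular":[0,0,0]}]';python3 -m creep '[{"slide":[-0.01,0,0.2],"angular":[0,0,0]},{"slide":[-0.01,0,0.2],"angular":[0,0,0]},{"slide":[0,0,0],"angular":[0,0,0]}]';python3 -m creep '[{"slide":[-0.01,0,0.2],"angular":[0,0,0]},{"slide":[0,0,0],"angular":[0,0,0]}]'
```

```text
time: 18.22
tool_pos: [0.5135, -0.0798, 0.3843]
tcp_rot: [-2.123, -2.276, -0.036]
wrist_force: [0.8, -0.3, -3.7]
width: 0.225
time: 18.47
tool_pos: [0.5137, -0.08, 0.3748]
tcp_rot: [-2.124, -2.276, -0.037]
wrist_force: [-0.7, 0.7, -1.2]
width: 0.226
time: 18.63
tool_pos: [0.5139, -0.0801, 0.3703]
tcp_rot: [-2.124, -2.277, -0.038]
wrist_force: [-0.6, -0.0, -2.5]
width: 0.229
```

```bash
python3 -m creep '[{"slide":[-0.01,0,0.2],"angular":[0,0,0]},{"slide":[-0.01,0,0.2],"angular":[0,0,0]},{"slide":[-0.01,0,0.2],"angular":[0,0,0]},{"slide":[0,0,0],"angular":[0,0,0]}]';python3 -m creep '[{"slide":[-0.01,0,0.2],"angular":[0,0,0]},{"slide":[-0.01,0,0.2],"angular":[0,0,0]},{"slide":[0,0,0],"angular":[0,0,0]},{"slide":[0,0,0],"angular":[0,0,0]},{"slide":[0,0,0],"angular":[0,0,0]}]'
python3 - <<'E'
from hs import *
s0=bot.read_state();print(s0['wrist_force'],s0['torque'],s0['tool_pos'])
A=post('s20',(.1,.16)); p,_,_=grab('wrist','w20')
b=cv2.imread('pics/scene0.png');c=cv2.imread('pics/s20.png')
cv2.imwrite('pics/x20.png',np.hstack([cv2.resize(x[130:210,245:285],None,fx=7,fy=7,interpolation=cv2.INTER_CUBIC) for x in(b,c)]))
E
```

```text
time: 18.97
tool_pos: [0.5136, -0.0802, 0.3547]
tcp_rot: [-2.123, -2.276, -0.037]
wrist_force: [0.6, -0.1, -2.3]
width: 0.223
time: 19.38
tool_pos: [0.5142, -0.0805, 0.3462]
tcp_rot: [-2.125, -2.278, -0.039]
wrist_force: [0.3, -0.2, -1.5]
width: 0.221
[ 0.2795 -0.1823 -1.4602] [-0.0427  0.0059 -0.0637] [ 0.5142 -0.0805  0.3462]
tcp [ 0.5142 -0.0805  0.3462] grasp [ 0.5138 -0.0749  0.1913] toolz [-0.0025  0.0362 -0.9993] psi 93.97484400865542 t 19.3833
px top [263.2 157. ] px bottom [263. 174.] 5
dx/dz -0.32954338609451844 dy/dz -0.5415153050202678 at z=.2 surface 0.4971689690844825 -0.10846568723202037
```

View pics/x20.png

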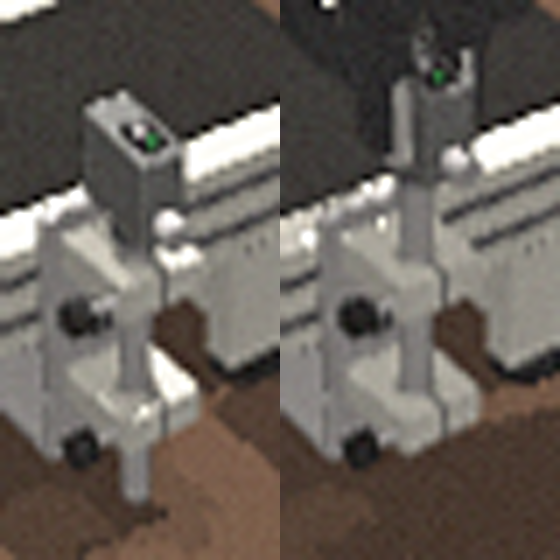

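View pics/w20.png

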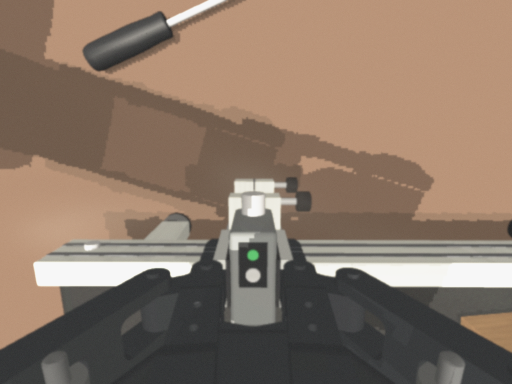

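View pics/s20.png

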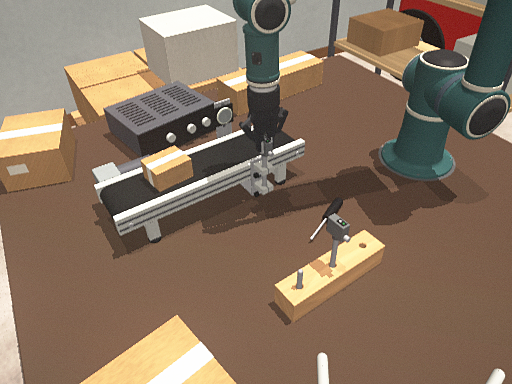

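```bash
python3 - <<'E'
from hs import *
for t in('w5','w13','w20'):
    z=np.load(f'pics/{t}.npz');d=z['d'];st=dict(tool_pos=z['tp'],tcp_rot=z['tr']);P=cloud(cam('wrist',st),d)
    print(t,np.median(d[240:300,240:265]),np.median(P[285:315,242:264].reshape(-1,3),0),np.median(P[235:250,242:264].reshape(-1,3),0), z['tp'])
s=np.load('pics/s20.npz');P=cloud(cam('scene'),s['d'])
m=(abs(P[...,0]-.514)<.03)&(abs(P[...,1]+.06)<.05)&(P[...,2]>.15)&(P[...,2]<.22);vs,us=np.where(m);
for v in range(vs.min(),vs.max(),2):
    u=us[vs==v]; print(v,u.min(),u.max(),P[v,u].mean(0))
# belt/rails reference and reflector in wrist? check reflector from other views
cs=cam('scene'); print(proj(cs,[.515,-.048,.188]),proj(cs,[.513,-.047,.16]))
E
```

```text
w5 0.118353084 [nan nan nan] [nan nan nan] [ 0.5152 -0.0731  0.4716]
w13 0.118862 [nan nan nan] [nan nan nan] [0.4327 0.2357 0.4683]
w20 0.11890955 [nan nan nan] [ 0.5125 -0.0578  0.2089] [ 0.5143 -0.0805  0.3464]
132 266 266 [ 0.5019 -0.0835  0.2194]
134 266 274 [ 0.4979 -0.0758  0.2163]
136 264 273 [ 0.4999 -0.0732  0.2125]
138 262 273 [ 0.5061 -0.0696  0.2108]
140 257 273 [ 0.516  -0.0653  0.2108]
142 256 273 [ 0.5187 -0.0634  0.2069]
144 256 273 [ 0.5196 -0.062   0.2022]
146 256 273 [ 0.5197 -0.0623  0.1961]
148 256 272 [ 0.5212 -0.0618  0.1909]
150 257 272 [ 0.52   -0.0615  0.1847]
152 260 272 [ 0.5188 -0.0564  0.1812]
154 261 273 [ 0.5166 -0.0553  0.1749]
156 262 271 [ 0.5163 -0.0647  0.1629]
158 262 266 [ 0.5146 -0.0731  0.1509]
[269.0858 150.9148] [269.9487 160.0344]
```

```bash
python3 - <<'E'
from hs import *
z=np.load('pics/top0.npz');P=cloud(cam('top'),z['d'])
for r in range(198,230,3): print(r,[f'{a:.3f}' for a in P[r,370:396,2]])
z=np.load('pics/scene0.npz');P=cloud(cam('scene'),z['d'])
for r in range(98,134,2): print(r,[f'{a:.3f}/{b:.3f}' for a,b in P[r,[219,222,225,228]][:,[1,2]]])
E
```

```text
198 ['0.003', '0.001', '0.002', '0.000', '0.000', '-0.000', '-0.000', '0.003', '-0.001', '0.000', '0.002', '0.002', '0.001', '-0.000', '-0.002', '0.004', '-0.000', '0.000', '0.001', '0.000', '0.001', '-0.002', '-0.003', '0.002', '0.000', 'nan']
201 ['-0.003', '-0.000', '0.000', '0.001', '0.001', '-0.001', '-0.002', '0.170', '0.177', '0.185', '0.193', '0.198', '0.206', '0.213', '0.212', '0.214', '0.223', '0.224', '0.223', '0.225', '0.000', '0.002', '0.004', '-0.002', '-0.000', '0.001']
204 ['0.000', '0.000', '-0.002', '-0.001', '-0.002', '0.002', '0.174', '0.185', 'nan', '0.197', '0.199', '0.198', '0.203', '0.211', '0.211', '0.212', '0.220', '0.224', '0.225', '0.226', '0.002', '0.003', '-0.003', '0.000', '-0.002', '0.001']
207 ['0.114', '0.099', '0.108', '0.117', '0.126', '0.168', '0.176', '0.183', '0.189', '0.199', '0.205', '0.205', '0.206', '0.209', '0.214', '0.212', '0.218', '0.223', '0.224', '0.225', '0.224', '0.005', '-0.000', '-0.000', '-0.001', '-0.003']
210 ['0.117', '0.099', '0.106', '0.112', '0.123', '0.167', '0.171', '0.181', '0.187', '0.197', '0.202', '0.205', '0.207', '0.
[... 2109 characters left out ...]
67/0.192']
114 ['-0.268/0.194', '-0.269/0.190', '-0.271/0.186', '-0.268/0.185']
116 ['-0.268/0.187', '-0.269/0.184', '-0.266/0.183', '-0.267/0.179']
118 ['-0.264/0.183', '-0.268/0.178', '-0.268/0.175', '-0.270/0.171']
120 ['-0.269/0.174', '-0.264/0.174', '-0.272/0.166', '-0.270/0.165']
122 ['-0.270/0.167', '-0.266/0.167', '-0.268/0.162', '-0.275/0.155']
124 ['-0.273/0.159', '-0.273/0.156', '-0.278/0.150', '-0.277/0.147']
126 ['-0.276/0.150', '-0.276/0.147', '-0.277/0.143', '-0.279/0.139']
128 ['-0.278/0.143', '-0.276/0.141', '-0.277/0.137', '-0.279/0.132']
130 ['-0.279/0.135', '-0.274/0.135', '-0.277/0.130', '-0.281/0.124']
132 ['-0.279/0.129', '-0.279/0.125', '-0.275/0.125', '-0.278/0.119']
```

```bash
python3 -m creep '[{"slide":[0,0,0.13],"angular":[0,0,0]},{"slide":[0,0,0],"angular":[0,0,0]},{"slide":[0,0,0],"angular":[0,0,0]},{"slide":[0,0,0],"angular":[0,0,0]},{"slide":[0,0,0],"angular":[0,0,0]}]' && python3 -m creep '[{"slide":[0,0,0],"angular":[0,0,0]},{"slide":[0,0,0],"angular":[0,0,0]},{"slide":[0,0,0],"angular":[0,0,0]},{"slide":[0,0,0],"angular":[0,0,0]},{"slide":[0,0,0],"angular":[0,0,0]}]'
python3 - <<'E'
from hs import *
s=bot.read_state();print(s['torque'],s['tool_pos'],s['joint_vel'])
p,d,st=grab('scene','s21');P=cloud(cam('scene'),d)
cv2.imwrite('pics/s21c.png',np.hstack([cv2.resize(p[120:210,235:290,::-1],None,fx=6,fy=6,interpolation=cv2.INTER_CUBIC),cv2.resize(p[180:270,320:375,::-1],None,fx=6,fy=6,interpolation=cv2.INTER_CUBIC)]))
housing('top','t21',.19,(.5276,.236))
E
```

```text
time: 19.9
tool_pos: [0.5142, -0.0804, 0.343]
tcp_rot: [-2.125, -2.278, -0.039]
wrist_force: [-0.1, 0.6, -2.1]
width: 0.221
time: 20.32
tool_pos: [0.5142, -0.0804, 0.343]
tcp_rot: [-2.125, -2.278, -0.039]
wrist_force: [0.4, 0.1, -1.2]
width: 0.224
[-0.0038 -0.0088 -0.0099] [ 0.5142 -0.0804  0.343 ] [ 0.0005  0.0016  0.0022 -0.0002  0.0003 -0.0016]
top t21 n 198 px [155.2475 216.904 ] rect mm ((526.902099609375, 232.7320098876953), (20.605003356933594, 48.0920295715332), 4.827771186828613) med [0.5265 0.233  0.1909] mean [0.5268 0.2332]
```

View pics/s21c.png

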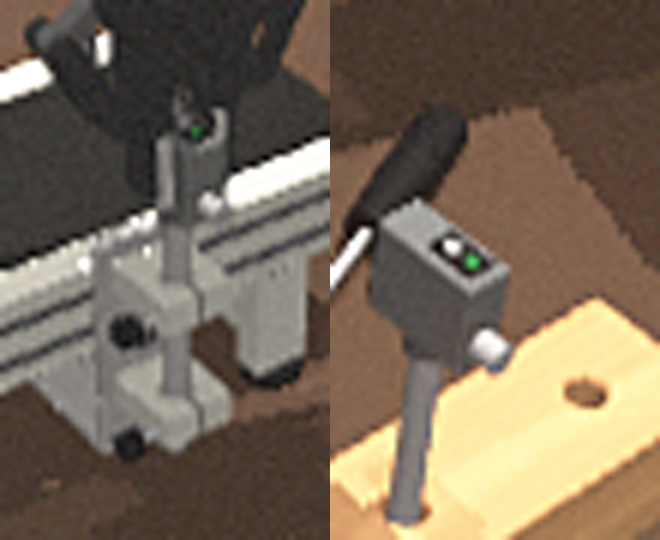

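View pics/t21.png

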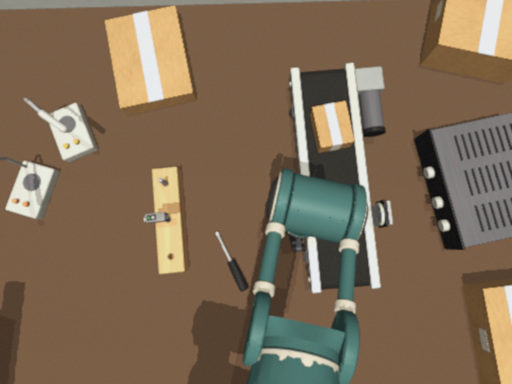

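```bash
python3 - <<'E'
from workcell import order
print(order.finish_job())
E
```

```text
the job is handed in; nothing more can be done
None
```

The job is handed in at about 20.4 s of the 64 s allowed. It reports no verdict.

**Failed photo-eye:** I lifted it out of both clamps, stood it in the middle hole of the stand and let go. In the last pictures it is upright at the bottom of the hole, leaning only about 0.03 rad.

**Replacement:** I took it out of its end hole and tilted the tool about 2° to take out the lean it had been gripped with. Then I threaded it through both clamps without noticeable resistance; the wrist force stayed under 4 N. It is still gripped (grip set to 70 N), and its yaw matches the belt direction to a fraction of a degree.

**Last checks:**
- **Lens height:** about 0.185 m, worked out from the tool position. The reflector measured 0.184 to 0.186 m from two cameras. One scene-camera estimate put the lens 2–3 mm higher, which is still within tolerance.
- **Foot:** about 25 mm above the bench and 20 mm below the underside of the lower clamp. This is from the tool position only, because the clamp hides the foot in the pictures.
- **Clamp axis:** camera estimates of the bore differed by about 2 mm, which is within the bore's clearance.
- **Other items:** the carton, spare rod and screwdriver look where they were.

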